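# Make up two computer repair kits

### The arm

A 6-joint arm with a two-finger parallel gripper is mounted at the origin on the work surface. World frame = base frame: x ahead of the robot, y to its left, z up, the work surface at z = 0. Lengths are in m, angles in rad, forces in N, time in s.
With the tool pointing down it reaches from about 0.325 to 0.925 m from the base axis. Payload 3.1 kg.
Tool frame: the origin (TCP) lies on the centre line of the jaws, within the pads' length; the fingertips stand 22 mm ahead of it and the grasp point (between the pads) lies 3 mm ahead of it (finger_overhang is the distance from the TCP to the fingertips, in m); z points along the fingers, x is the direction in which the jaws open and shut, and the axes are right-handed (so a half turn about z gives the same grasp; the last joint's range is limited). The gripper opens to 85 mm and grips with 20 to 120 N. Pads are 22 mm wide; open, the fingers measure 114 mm over their backs; the gripper's body (76 mm by 85 mm) begins 54 mm behind the grasp point. The pads swing forward as they close: fully open they stand 13 mm farther back than shut.
Start: joints at [1.004, 0.217, 1.613, -0, 1.311, -0.112], TCP at [0.275, 0.561, 0.253] pointing down, gripper open.
Joint ranges: [-2.75, 2.75], [-0.78, 2.1], [0.31, 2.55], [-1.13, 4.27], [0.13, 2.63], [-2.58, 2.58]. Speed limits (rad/s): [2.79, 2.79, 3.14, 3.14, 3.14, 3.14].

### API

Orientations are given as a unit quaternion [x, y, z, w].
In Python, from workcell import read_state, capture, calibration, hand_in, recognise, place_of, finger_overhang gives the robot as it stands.
- The arm moves only by the tool carry_out, never from a script. Its argument "motion" is a list of rows, each a list of 5 numbers: the closure, from 0 (fully open) to 1 (shut), then the shift along the tool's x, y, z in m, then the turn about the tool's z in rad. In form: [[grip, x, y, z, twist], ...]. A call has 1 to 12 rows; each row is the pose to reach, as a shift and turn from the pose measured when the call began, along the tool's axes at that moment; what a row does not reach only later rows make up. A row lasts 1/10 s, in which the tool goes at most 50 mm and 8.59 degrees, less where a joint would pass 70% of its speed; a pose out of reach is approached as far as the arm can. A call with a gripper value outside its range is refused whole. The fingers move at their own pace and stop on an object; "grip_force" is the grip in N (left out, the last holds). Time passes only in rows, so rows that repeat a pose let the fingers close. It gives the time, the measured TCP pose, the force and the opening at its end, in the units of the state.
- read_state(): the state, without advancing time (a new reading comes with each control period).
- capture(name): name is "scene" or "top" or "wrist"; returns the picture (400x640x3 uint8, blue, green, red); there is no depth.
- calibration(name): a dict with "fx", "fy", "cx", "cy" (pixels), "rvec" (rotation vector, rad) and "tvec" (3), from world to camera coordinates, as OpenCV has them; the wrist camera has in their place "mount" (4x4, takes a point from camera to tool coordinates, whose origin is the TCP and whose axes are the tool frame's). Camera axes: x right, y down, z forward; pixel columns grow to the right and rows downward; lengths in m; the calibration is good to about 2 mm. A picture is of the moment at which its call begins: read the wrist's pose just before it. calibration takes no time and is no camera call.
- hand_in(): hands the job in, once; it reports no verdict.
Trained networks look in the newest picture that a camera, given by its name, has taken for a name from the list of things; names that differ only in an ending like _2 or _b are one class to them, and where a whole thing is asked for, a point or a joint stands for the part that bears it (a point fixed in the world has none). Each returns a list of dicts, best first, with "score" (0 to 1); they miss things now and then, are a little off and sometimes report something else, mostly with a low value. They report only what shows in the picture. A call takes as long as a camera call.
- recognise(camera, target): "at" ([column, row] in pixels, amid what is visible of it).
- place_of(camera, target): "at" ([column, row] in pixels: a listed point, or the origin of a listed thing).
The state is a dict: "t": time; "joints": joint angles; "qd": joint speeds; "tau": joint torques, N m; "tool_pos": TCP position; "eef_rot": TCP orientation; "wrist_force": force on the tool from outside, world axes, zero at the start; "moment": the same for the moment, N m; "grip_width": opening from 0.0 (shut) to 1.0 (fully open).
Only numpy, scipy, OpenCV 4.12 (cv2) and the standard library are available. Lean on these libraries where they do the work, as an engineer would, in place of code of your own. Each camera call takes 0.05 s, during which the arm holds its last target.

### The job

Make up two repair kits from the parts lying on the bench. In the two-bay tray put the tall heat sink in the wide bay and the copper-wound ring in the narrow bay; in the three-bay tray put the round fan cooler in the wide bay, and the low heat sink and the capacitor in the narrow bays, one in each, either way round. Set every part down flat and upright on the bay's floor without dropping it, and leave the meter, the screwdriver and the spool where they are.

Things in the scene. Friction and masses are not known exactly. Their poses are not given: they have to be found in the camera images.
- sink_tall_center (a point): Tall plain aluminium heat sink, loose: a square block of upright parallel fins, 52 x 52 mm and 50 mm high, faces along its x and y axes, may be gripped on any opposite pair of faces. About 0.16 kg. This point is its centre, half-way up (25 mm above its underside); z points up.
- sink_low_center (a point): Low, small plain aluminium heat sink, loose: a square block of little pins, 34 x 34 mm and 26 mm high, faces along its x and y axes. About 0.05 kg. This point is its centre, half-way up (13 mm above its underside); z points up.
- fan_center (a point): Round fan cooler, loose: a wheel of radial aluminium fins with a black fan in its middle, 52 mm in diameter and 32 mm high, lying with the fan up. About 0.12 kg. This point is its centre, half-way up (16 mm above its underside); z points up.
- choke_center (a point): Ring-shaped choke, loose: a copper-wound ring lying flat, 38 mm in outer diameter and 20 mm high (behaves as a solid disc to the fingers: grip it across the outside). About 0.06 kg. This point is its centre, half-way up (10 mm above its underside); z points up.
- capacitor_center (a point): Capacitor, loose: a plain black upright can, 30 mm in diameter and 42 mm high, with a bare metal top. About 0.05 kg. This point is its centre, half-way up (21 mm above its underside); z points up.
- tray_two: Grey open tray with two bays, fixed to the bench: 124 mm (its x) by 148 mm (its y), 24 mm high, floor 4 mm thick, walls and divider 4 mm thick. Origin: centre of its underside, on the bench; z up. Each bay is 116 mm long along x, centred at x = 0. The wide bay is 80 mm wide, centred at y = +30 mm; the narrow bay is 56 mm wide, centred at y = -42 mm.
- tray_three: Grey open tray with three bays, fixed to the bench: 124 mm (its x) by 208 mm (its y), 24 mm high, floor 4 mm thick, walls and dividers 4 mm thick. Origin: centre of its underside, on the bench; z up. Each bay is 116 mm long along x, centred at x = 0. The wide bay is 80 mm wide, centred at y = +60 mm; the two narrow bays are 56 mm wide, centred at y = -12 mm and y = -72 mm.
- meter_center (a point): Bystander, loose: a black hand-held test meter lying on its back, 150 mm (x) by 74 mm (y), 34 mm high. This point is its centre, half-way up.
- screwdriver_grip (a point): Bystander, loose: a screwdriver lying along its x axis, handle to -x, about 200 mm long. This point is the middle of its handle.
- spool_center (a point): Bystander, loose: a metal-coloured wire spool standing on its flange, 56 mm in diameter, 40 mm high. This point is its centre, half-way up.

How it is judged:
At the end, for the whole second after the job is handed in: Every part is in its own bay as asked: anywhere inside the bay (10 to 14 mm of play each way across it, 32 mm or more along it), resting on the tray floor (height within 4 mm), upright within 0.1 rad, released and at rest (y of sink_tall_center in the frame of tray_two between 0.014 and 0.046 m and x of sink_tall_center in the frame of tray_two between -0.035 and 0.035 m and y of choke_center in the frame of tray_two between -0.054 and -0.03 m and x of choke_center in the frame of tray_two between -0.042 and 0.042 m and y of fan_center in the frame of tray_three between 0.043 and 0.077 m and x of fan_center in the frame of tray_three between -0.035 and 0.035 m and ((y of sink_low_center in the frame of tray_three between -0.085 and -0.059 m and x of sink_low_center in the frame of tray_three between -0.044 and 0.044 m and y of capacitor_center in the frame of tray_three between -0.028 and 0.004 m and x of capacitor_center in the frame of tray_three between -0.046 and 0.046 m) or (y of sink_low_center in the frame of tray_three between -0.025 and 0.001 m and x of sink_low_center in the frame of tray_three between -0.044 and 0.044 m and y of capacitor_center in the frame of tray_three between -0.088 and -0.056 m and x of capacitor_center in the frame of tray_three between -0.046 and 0.046 m)) and z of sink_tall_center in the frame of tray_two between 0.025 and 0.033 m and angle between each of sink_tall_center, choke_center, fan_center, sink_low_center, capacitor_center's own z axis and vertical below 0.1 rad and linear speed of each of sink_tall, choke, fan, sink_low, capacitor below 0.02 m/s and angular speed of each of sink_tall, choke, fan, sink_low, capacitor below 0.2 rad/s and z of choke_center in the frame of tray_two between 0.01 and 0.018 m and z of fan_center in the frame of tray_three between 0.016 and 0.024 m and z of sink_low_center in the frame of tray_three between 0.013 and 0.021 m and z of capacitor_center in the frame of tray_three between 0.021 and 0.029 m); the robot touches nothing.
It fails at once if a bystander (meter, screwdriver or spool) is moved by more than 20 mm (distance of any of meter_center, screwdriver_grip, spool_center from where it was at the start of the episode above 0.02 m).
It fails at once if a part is dropped or knocked (moves faster than 0.9 m/s with its centre lower than 60 mm above the bench) ((height (world z) of sink_tall_center below 0.06 m and linear speed of sink_tall above 0.9 m/s) or (height (world z) of choke_center below 0.06 m and linear speed of choke above 0.9 m/s) or (height (world z) of fan_center below 0.06 m and linear speed of fan above 0.9 m/s) or (height (world z) of sink_low_center below 0.06 m and linear speed of sink_low above 0.9 m/s) or (height (world z) of capacitor_center below 0.06 m and linear speed of capacitor above 0.9 m/s)).
It also fails if it takes over 118 s, if anything falls off the work surface, if the arm or the gripper's body presses on something with over 40 N, if the wrist force passes 120 N, or if a joint passes its speed limit or range.

## Working session

There is one attempt and no reset: what is moved stays moved. The work goes in short steps, Python scripts to look and compute and a tool call to move; the robot and the scene stay as the last step left them, time stands still between calls to the robot, and variables do not carry over. Pictures are saved under pics/ and viewed, and the job is handed in when it is done.

Besides the shell and the picture viewer there is one more tool, called after "Request:" as name(argument=value, ...), one argument or row to a line, values as JSON. carry_out: Moves the arm, as the interface text tells. Its arguments: {"type":"object","properties":{"motion":{"type":"array"},"grip_force":{"type":"number"}},"required":["motion"]}

```bash
ls; mkdir -p pics; python3 - <<'E'
from workcell import *
import cv2
s=read_state();print(s)
for n in("scene","top","wrist"):
    im=capture(n);cv2.imwrite(f"pics/{n}0.png",im);print(n,calibration(n))
print(finger_overhang)
E
```

```text
pics
{'t': 0.0, 'joints': array([ 1.00378443e+00,  2.17796416e-01,  1.61492871e+00,  4.11012816e-05,
        1.31128700e+00, -1.12191347e-01]), 'qd': array([ 1.45941043e-03, -8.92597230e-04, -1.17475712e-03,  2.08540923e-04,
        2.49593134e-03, -3.42015578e-05]), 'tau': array([ 1.61495438e-03, -3.96842730e+01, -3.03857875e+01,  2.36504150e-05,
        9.68981360e-03, -6.29140846e-07]), 'tool_pos': array([0.27411837, 0.56083578, 0.25194482]), 'eef_rot': array([ 8.48324385e-01,  5.29475470e-01, -1.10006503e-03,  5.03693518e-04]), 'wrist_force': array([-0.7223892 , -0.508891  ,  0.23296114]), 'moment': array([-0.03175788, -0.01495843,  0.03787794]), 'grip_width': 1.0030843081510883}
scene {'fx': 442.7672777317414, 'fy': 442.7672777317414, 'cx': 324.36036854512884, 'cy': 204.84550432174382, 'rvec': array([ 1.25281008,  2.01980512, -1.12396881]), 'tvec': array([ 0.27457981, -0.25179042,  1.61699832])}
top {'fx': 494.1587157326584, 'fy': 494.1587157326584, 'cx': 323.13995635979603, 'cy': 199.19202376380758, 'rvec': array([ 2.20286806, -2.14556554,  0.16498574]), 'tvec': array([-0.03440936,  0.59260767,  1.10768271])}
wrist {'fx': 325.7802032671343, 'fy': 325.7802032671343, 'cx': 321.2211366184382, 'cy': 203.84693562308775, 'mount': array([[ 9.99999799e-01, -5.28889405e-05,  6.31951068e-04,
        -3.14915466e-04],
       [-1.16442758e-04,  9.64259551e-01,  2.64959440e-01,
        -6.73707677e-02],
       [-6.23378277e-04, -2.64959460e-01,  9.64259351e-01,
        -1.20914211e-01],
       [ 0.00000000e+00,  0.00000000e+00,  0.00000000e+00,
         1.00000000e+00]])}
0.022
```

View pics/top0.png

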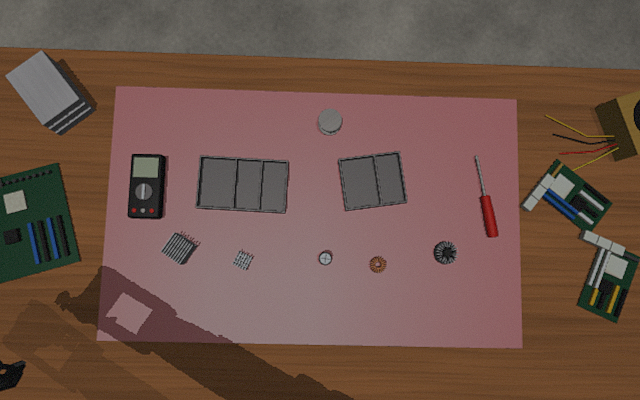

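View pics/scene0.png

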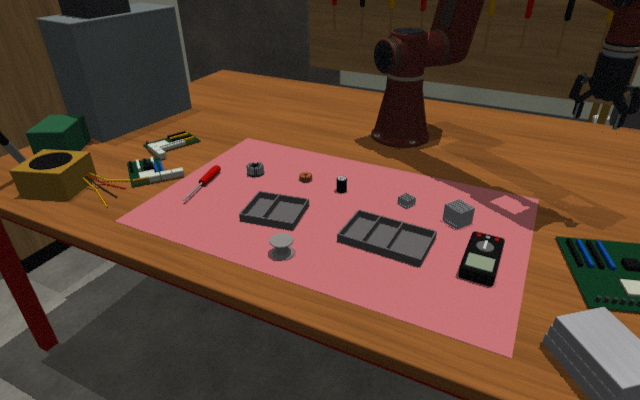

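View pics/wrist0.png

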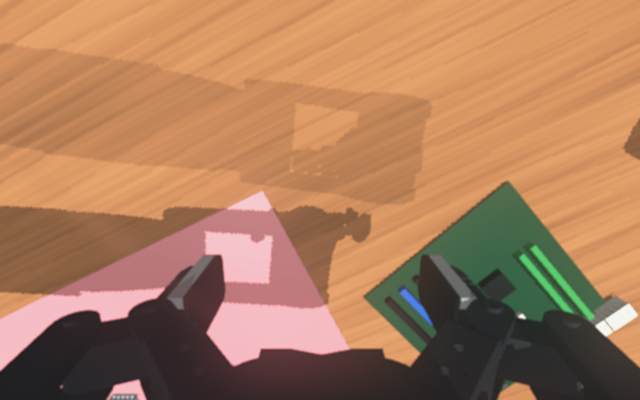

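```bash
cat > h.py <<'E'
import numpy as np, cv2
from workcell import *
from scipy.spatial.transform import Rotation as R
def ray(n,uv,s=None):
    c=calibration(n);K=np.array([[c['fx'],0,c['cx']],[0,c['fy'],c['cy']],[0,0,1]])
    d=np.linalg.inv(K)@[uv[0],uv[1],1]
    if n=='wrist':
        s=s or read_state();M=np.array(c['mount']);T=np.eye(4);T[:3,:3]=R.from_quat(s['eef_rot']).as_matrix();T[:3,3]=s['tool_pos'];W=T@M
        return W[:3,3],W[:3,:3]@d
    r=cv2.Rodrigues(np.array(c['rvec']))[0];return -r.T@c['tvec'],r.T@d
def at(n,uv,z,s=None):
    o,d=ray(n,uv,s);return o+d*(z-o[2])/d[2]
def proj(n,p,s=None):
    c=calibration(n);p=np.asarray(p,float)
    if n=='wrist':
        s=s or read_state();M=np.array(c['mount']);T=np.eye(4);T[:3,:3]=R.from_quat(s['eef_rot']).as_matrix();T[:3,3]=s['tool_pos'];W=np.linalg.inv(T@M)
        q=W[:3,:3]@p+W[:3,3]
    else: q=cv2.Rodrigues(np.array(c['rvec']))[0]@p+c['tvec']
    return np.array([c['fx']*q[0]/q[2]+c['cx'],c['fy']*q[1]/q[2]+c['cy']])
H=dict(sink_tall_center=.025,sink_low_center=.013,fan_center=.016,choke_center=.01,capacitor_center=.021,tray_two=0,tray_three=0,meter_center=.017,screwdriver_grip=.015,spool_center=.02)
E
python3 - <<'E'
from h import *
im=capture('top');capture('scene')
cv2.imwrite('pics/topz.png',cv2.resize(im[140:285,120:500],None,fx=2.1,fy=2.1,interpolation=cv2.INTER_CUBIC))
for k,z in H.items():
    for n in('top','scene'):
        r=place_of(n,k)[:2]
        print(k,n,[(round(a['score'],2),np.round(a['at'],1),np.round(at(n,a['at'],z)[:2],4)) for a in r])
print(read_state()['t'])
E
```

```text
sink_tall_center top [(0.56, array([179.6, 246. ]), array([0.4775, 0.3068]))]
sink_tall_center scene [(0.81, array([458.9, 214. ]), array([0.4706, 0.3114]))]
sink_low_center top [(0.78, array([239.7, 259.5]), array([0.4501, 0.1702])), (0.74, array([444.4, 252.6]), array([ 0.4778, -0.3076]))]
sink_low_center scene []
fan_center top [(0.97, array([446.1, 252.5]), array([ 0.4781, -0.3108]))]
fan_center scene [(0.52, array([253.2, 167.5]), array([ 0.4706, -0.3186]))]
choke_center top [(0.48, array([374.5, 262.3]), array([ 0.4512, -0.1434]))]
choke_center scene [(0.65, array([306.5, 178.9]), array([ 0.4532, -0.1402]))]
capacitor_center top [(0.65, array([326.1, 256.6]), array([ 0.4616, -0.0293]))]
capacitor_center scene []
tray_two top [(0.75, array([370.5, 180.7]), array([ 0.6457, -0.1328])), (0.18, array([326.7, 254.3]), array([ 0.4671, -0.0315]))]
tray_two scene [(0.88, array([273. , 213.5]), array([ 0.6455, -0.1377])), (0.74, array([281.5, 245.1]), array([ 0.7547, -0.0451]))]
tray_three top [(0.88, array([241. , 183.9]), array([0.6288, 0.1768])), (0.46, array([375.2, 261.3]), array([ 0.4535, -0.1464]))]
tray_three scene [(0.84, array([388.4, 238.7]), array([0.6172, 0.1761])), (0.24, array([305.1, 177. ]), array([ 0.4284, -0.1588]))]
meter_center top [(0.93, array([148.3, 184.2]), array([0.6192, 0.3896]))]
meter_center scene [(0.86, array([482.4, 255.2]), array([0.6057, 0.394 ])), (0.41, array([254.8, 169. ]), array([ 0.4784, -0.3072]))]
screwdriver_grip top [(0.61, array([490.5, 212.6]), array([ 0.575, -0.418])), (0.49, array([375.1, 262.6]), array([ 0.4506, -0.1441]))]
screwdriver_grip scene [(0.75, array([209.3, 177.3]), array([ 0.58  , -0.4014]))]
spool_center top [(0.87, array([329.7, 122.9]), array([ 0.7794, -0.0305]))]
spool_center scene [(0.86, array([280.6, 243.6]), array([ 0.7728, -0.0353]))]
1.25
```

View pics/topz.png

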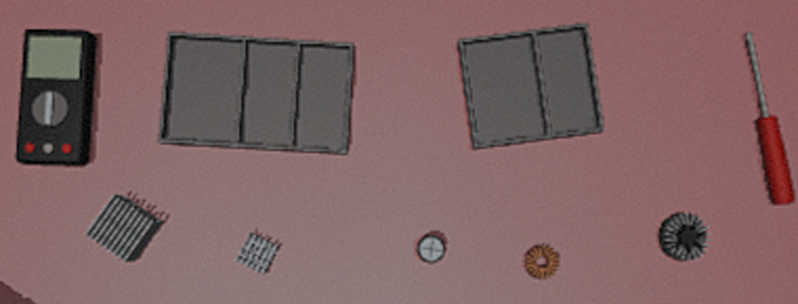

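```bash
cat >> h.py <<'E'
def yaw(s=None):
    s=s or read_state();x=R.from_quat(s['eef_rot']).as_matrix()[:,0];return np.arctan2(x[1],x[0])
def plan(p,a=None,s=None):
    """shift in tool axes + twist; a = world direction of jaw axis (mod pi)"""
    s=s or read_state();M=R.from_quat(s['eef_rot']).as_matrix()
    d=M.T@(np.asarray(p)-s['tool_pos']);y=yaw(s)
    j1=np.arctan2(p[1],p[0]);out=[]
    if a is None: tw=[0]
    else:
        b=(a-y+np.pi/2)%np.pi-np.pi/2; tw=[-b,-b+np.pi,-b-np.pi]
    # predicted j6: j6 + k*(...)  yaw = j1 - j6 + c
    c=y-s['joints'][0]+s['joints'][5]
    for t in tw:
        j6=j1+c-(y-t); out.append((round(t,3),'j6~%.2f'%j6))
    print('shift',np.round(d,4),'twist',out,'dist %.3f'%np.linalg.norm(d))
E
python3 - <<'E'
from h import *
from scipy.optimize import least_squares
s=read_state();print('yaw',yaw(s),R.from_quat(s['eef_rot']).as_matrix().round(3))
im=capture('top')
hs=cv2.cvtColor(im,cv2.COLOR_BGR2HSV)
m=((hs[...,1]<45)&(hs[...,2]<150)).astype(np.uint8)*255
for name,(x0,x1,y0,y1),W,g in(('three',(190,295,148,220),.208,(.629,.177)),('two',(330,412,146,215),.148,(.645,-.133))):
    mm=np.zeros_like(m);mm[y0:y1,x0:x1]=m[y0:y1,x0:x1]
    mm=cv2.morphologyEx(mm,cv2.MORPH_CLOSE,np.ones((3,3)))
    c=max(cv2.findContours(mm,0,1)[0],key=cv2.contourArea)
    h=cv2.convexHull(c)
    r=cv2.minAreaRect(h);b=cv2.boxPoints(r)
    w=np.array([at('top',q,.024)[:2] for q in b]);print(name,b.round(1).tolist(),'center',w.mean(0).round(4))
    e=[w[1]-w[0],w[2]-w[1]]; L=[np.linalg.norm(v) for v in e];print(np.round(L,4),[np.round(np.arctan2(v[1],v[0]),3) for v in e])
plan([.475,.308,.25],0.5)
E
```

```text
yaw 1.115946355843178 [[ 0.439  0.898  0.   ]
 [ 0.898 -0.439 -0.   ]
 [-0.     0.    -1.   ]]
three [[194.89999389648438, 207.39999389648438], [198.0, 154.6999969482422], [288.0, 160.1999969482422], [284.79998779296875, 212.8000030517578]] center [0.626  0.1722]
[0.1242 0.2109] [np.float64(-0.005), np.float64(-1.601)]
two [[337.3999938964844, 158.3000030517578], [400.29998779296875, 150.0], [407.20001220703125, 201.8000030517578], [344.29998779296875, 210.1999969482422]] center [ 0.6438 -0.1341]
[0.1514 0.125 ] [np.float64(-1.405), np.float64(-3.005)]
shift [-0.1397  0.2914  0.0033] twist [(np.float64(0.616), 'j6~0.08'), (np.float64(3.758), 'j6~3.22'), (np.float64(-2.526), 'j6~-3.07')] dist 0.323
```

Request:
carry_out(
  motion=[
    [0,-0.14,0.291,0.053,0],
    [0,-0.14,0.291,0.053,0],
    [0,-0.14,0.291,0.053,0],
    [0,-0.14,0.291,0.053,0],
    [0,-0.14,0.291,0.053,0],
    [0,-0.14,0.291,0.053,0],
    [0,-0.14,0.291,0.053,0],
    [0,-0.14,0.291,0.053,0],
    [0,-0.14,0.291,0.053,0],
  ],
  grip_force=40,
)

```text
t: 2.2
tool_pos: [0.4746, 0.3076, 0.2003]
eef_rot: [0.849, 0.529, -0.0, -0.0]
wrist_force: [0.6, 0.7, -0.4]
grip_width: 0.998
```

```bash
cat > look.py <<'E'
import sys
from h import *
s=read_state();im=capture('wrist');cv2.imwrite('pics/%s.png'%sys.argv[1],im)
print('t',s['t'],s['tool_pos'].round(4),'yaw %.3f'%yaw(s),'j',s['joints'].round(2),'w %.3f'%s['grip_width'],s['wrist_force'].round(1))
for k in sys.argv[2:]:
    for a in place_of('wrist',k)[:2]: print(k,round(a['score'],2),np.round(a['at'],1),at('wrist',a['at'],H[k],s).round(4))
E
python3 look.py w1 sink_tall_center
```

```text
t 2.2 [0.4746 0.3076 0.2003] yaw 1.114 j [ 0.45  0.14  1.8   0.    1.2  -0.66] w 0.998 [ 0.6  0.7 -0.4]
sink_tall_center 0.88 [321.2 185.4] [0.4711 0.3092 0.025 ]
```

View pics/w1.png

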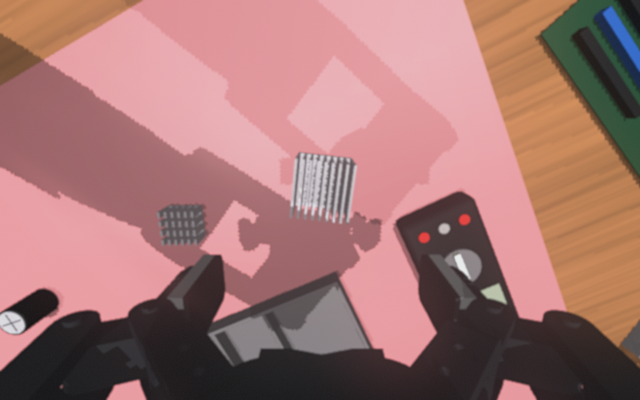

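```bash
python3 -c "
from h import *
plan([.4715,.309,.030],yaw()-.09)"
```

```text
shift [-0.001  -0.0023  0.1706] twist [(np.float64(0.09), 'j6~-0.45'), (np.float64(3.232), 'j6~2.69'), (np.float64(-3.052), 'j6~-3.59')] dist 0.171
```

Request:
carry_out(
  motion=[
    [0,-0.001,-0.002,0.04,0.09],
    [0,-0.001,-0.002,0.08,0.09],
    [0,-0.001,-0.002,0.12,0.09],
    [0,-0.001,-0.002,0.15,0.09],
    [0,-0.001,-0.002,0.17,0.09],
    [0,-0.001,-0.002,0.17,0.09],
    [0.5,-0.001,-0.002,0.17,0.09],
    [0.5,-0.001,-0.002,0.17,0.09],
    [0.5,-0.001,-0.002,0.17,0.09],
    [0.5,-0.001,-0.002,0.17,0.09],
    [0.5,-0.001,-0.002,0.17,0.09],
    [0.5,-0.001,-0.002,0.17,0.09],
  ],
)

```text
t: 3.5
tool_pos: [0.4735, 0.31, 0.0329]
eef_rot: [0.871, 0.491, 0.002, -0.0]
wrist_force: [-0.1, 0.5, 6.8]
grip_width: 0.603
```

```bash
python3 look.py w2; python3 -c "
from h import *
plan([.4715,.309,.16])
im=capture('scene');cv2.imwrite('pics/s2.png',cv2.resize(im[100:300,320:640],None,fx=2.5,fy=2.5))"
```

```text
t 3.5 [0.4735 0.31   0.0329] yaw 1.027 j [ 0.46  0.38  1.88  0.    0.88 -0.57] w 0.603 [-0.1  0.5  6.8]
shift [-0.0013 -0.0009 -0.1271] twist [(0, 'j6~-0.45')] dist 0.127
```

View pics/s2.png

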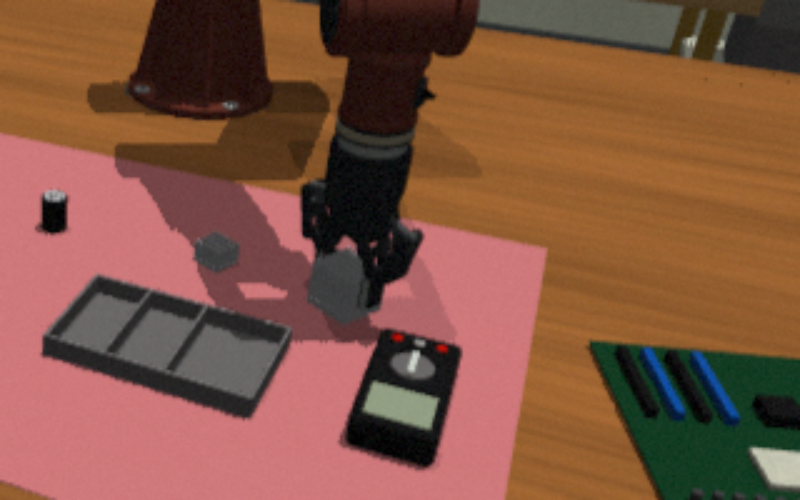

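View pics/w2.png

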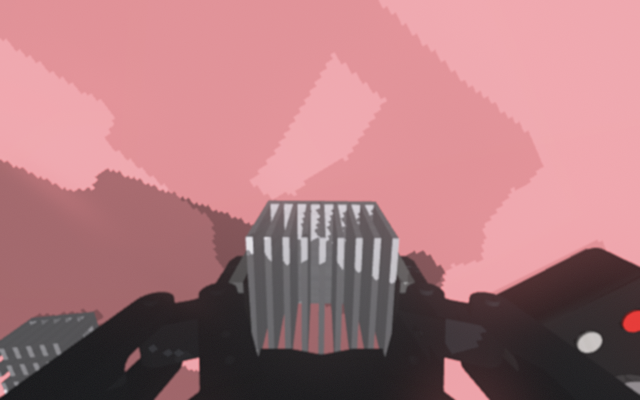

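Request:
carry_out(
  motion=[
    [0.5,0,0,-0.03,0],
    [0.5,0,0,-0.07,0],
    [0.5,0,0,-0.11,0],
    [0.5,0,0,-0.13,0],
    [0.5,0,0,-0.13,0],
  ],
)

```text
t: 4.1
tool_pos: [0.4757, 0.3108, 0.1674]
eef_rot: [0.871, 0.491, 0.007, -0.0]
wrist_force: [0.3, 0.1, -1.9]
grip_width: 0.607
```

```bash
python3 look.py w3; python3 -c "
from h import *
plan([.6393,-.1044,.16],.15)"
```

```text
t 4.1 [0.4757 0.3108 0.1674] yaw 1.027 j [ 0.45  0.18  1.83  0.    1.12 -0.57] w 0.607 [ 0.3  0.1 -1.9]
shift [-0.269   0.3559  0.0039] twist [(np.float64(0.877), 'j6~-0.31'), (np.float64(4.018), 'j6~2.83'), (np.float64(-2.265), 'j6~-3.45')] dist 0.446
```

View pics/w3.png

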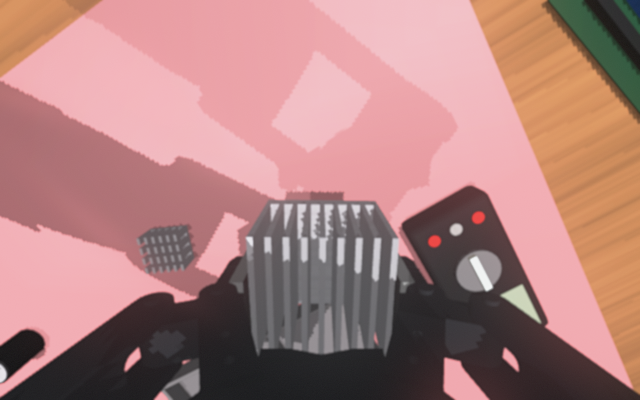

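Request:
carry_out(
  motion=[
    [0.5,-0.269,0.356,0.0,0.877],
    [0.5,-0.269,0.356,0.0,0.877],
    [0.5,-0.269,0.356,0.0,0.877],
    [0.5,-0.269,0.356,0.0,0.877],
    [0.5,-0.269,0.356,0.0,0.877],
    [0.5,-0.269,0.356,0.0,0.877],
    [0.5,-0.269,0.356,0.0,0.877],
    [0.5,-0.269,0.356,0.0,0.877],
    [0.5,-0.269,0.356,0.0,0.877],
    [0.5,-0.269,0.356,0.0,0.877],
    [0.5,-0.269,0.356,0.0,0.877],
    [0.5,-0.269,0.356,0.0,0.877],
  ],
)

```text
t: 5.35
tool_pos: [0.6375, -0.1033, 0.1613]
eef_rot: [0.997, 0.075, 0.002, -0.003]
wrist_force: [-1.0, -0.1, -1.3]
grip_width: 0.606
```

```bash
python3 look.py w4; python3 -c "
from h import *
print(R.from_quat(read_state()['eef_rot']).as_matrix().round(4))
im=capture('top');cv2.imwrite('pics/t4.png',cv2.resize(im[130:285,280:500],None,fx=3,fy=3,interpolation=cv2.INTER_CUBIC))
plan([.6393,-.1044,.16],.15)"
```

```text
t 5.35 [ 0.6375 -0.1033  0.1613] yaw 0.150 j [-0.27  0.35  1.63  0.01  1.16 -0.43] w 0.606 [-1.  -0.1 -1.3]
[[ 0.9887  0.1502  0.0036]
 [ 0.1502 -0.9886  0.006 ]
 [ 0.0045 -0.0054 -1.    ]]
shift [0.0009 0.0019 0.0024] twist [(np.float64(0.001), 'j6~-0.31'), (np.float64(3.143), 'j6~2.83'), (np.float64(-3.14), 'j6~-3.46')] dist 0.003
```

View pics/w4.png

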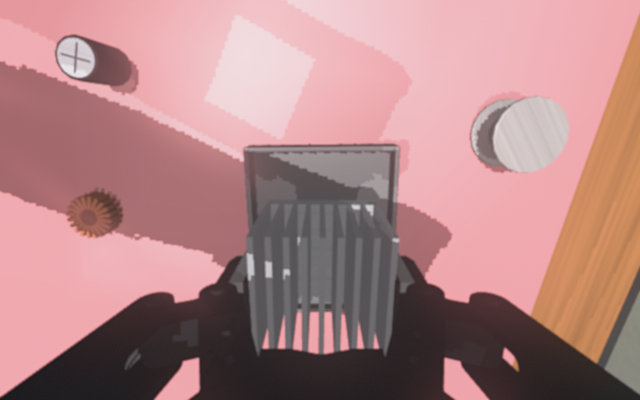

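View pics/t4.png

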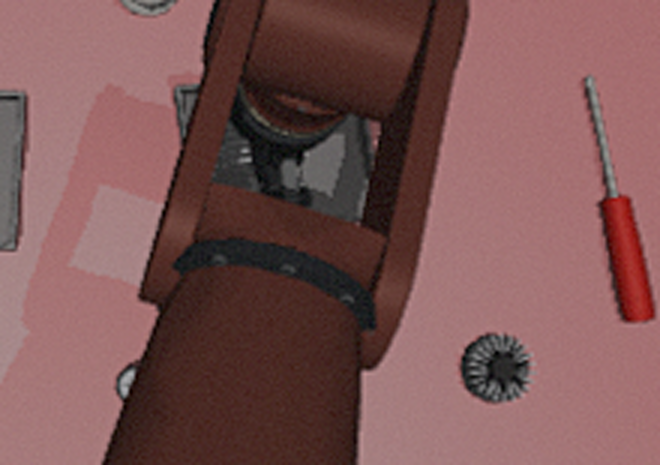

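```bash
python3 -c "
from h import *
for q in ((245,148),(399,147)):print(at('wrist',q,.024))
c,s_=np.cos(.15),np.sin(.15)
for x in(-.062,.062):print(.6438+c*x-s_*.074,-.1341+s_*x+c*.074)
plan([.6395,-.1044,.0375],.15)"
```

```text
[ 0.57273544 -0.07001631  0.024     ]
[ 0.69271358 -0.05098303  0.024     ]
0.571437771364919 -0.07019610444609603
0.6940453850289883 -0.051665776019369725
shift [0.0004 0.0025 0.1249] twist [(np.float64(0.001), 'j6~-0.31'), (np.float64(3.143), 'j6~2.83'), (np.float64(-3.14), 'j6~-3.46')] dist 0.125
```

Request:
carry_out(
  motion=[
    [0.5,0,0.0025,0.04,0],
    [0.5,0,0.0025,0.08,0],
    [0.5,0,0.0025,0.105,0],
    [0.5,0,0.0025,0.115,0],
    [0.5,0,0.0025,0.12,0],
    [0.5,0,0.0025,0.124,0],
    [0.5,0,0.0025,0.124,0],
    [0.5,0,0.0025,0.124,0],
  ],
)

```text
t: 6.25
tool_pos: [0.6404, -0.1048, 0.0402]
eef_rot: [0.997, 0.076, 0.004, -0.002]
wrist_force: [-0.4, -0.0, -1.0]
grip_width: 0.606
```

```bash
python3 look.py w5
```

```text
t 6.25 [ 0.6404 -0.1048  0.0402] yaw 0.151 j [-0.27  0.51  1.67  0.01  0.96 -0.43] w 0.606 [-0.4 -0.  -1. ]
```

View pics/w5.png

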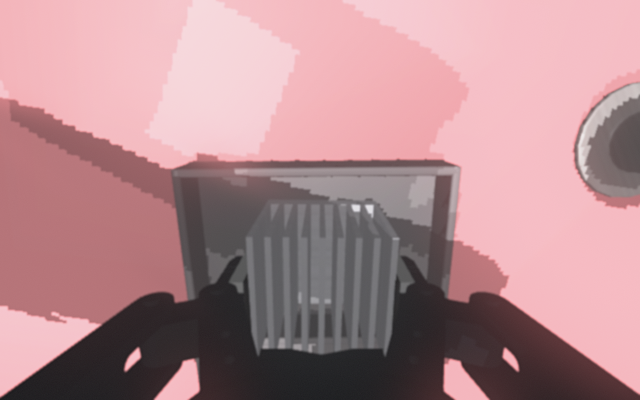

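Request:
carry_out(
  motion=[
    [0.5,0,0,0.001,0],
    [0.5,0,0,0.002,0],
    [0.5,0,0,0.003,0],
    [0.5,0,0,0.004,0],
    [0.5,0,0,0.004,0],
  ],
)

```text
t: 6.8
tool_pos: [0.6406, -0.1049, 0.0371]
eef_rot: [0.997, 0.076, 0.004, -0.002]
wrist_force: [-2.2, 0.3, 4.6]
grip_width: 0.604
```

Contact felt; release gently and back off.

Request:
carry_out(
  motion=[
    [0.35,0,0,0,0],
    [0.25,0,0,0,0],
    [0.2,0,0,0,0],
    [0.2,0,0,0,0],
    [0.2,0,0,-0.03,0],
    [0.2,0,0,-0.07,0],
    [0.2,0,0,-0.11,0],
    [0.2,0,0,-0.15,0],
    [0.1,0,0,-0.15,0],
  ],
)

```text
t: 7.7
tool_pos: [0.6443, -0.1069, 0.1956]
eef_rot: [0.997, 0.076, 0.011, 0.0]
wrist_force: [1.0, -0.4, 1.3]
grip_width: 0.901
```

```bash
python3 look.py w6; python3 -c "
from h import *
plan([.451,-.141,.18],yaw())
plan([.451,-.141,.18],0)"
```

```text
t 7.7 [ 0.6443 -0.1069  0.1956] yaw 0.151 j [-0.27  0.31  1.61  0.01  1.2  -0.43] w 0.901 [ 1.  -0.4  1.3]
shift [-0.1946  0.0053  0.0089] twist [(np.float64(-0.0), 'j6~-0.46'), (np.float64(3.142), 'j6~2.68'), (np.float64(-3.142), 'j6~-3.60')] dist 0.195
shift [-0.1946  0.0053  0.0089] twist [(np.float64(0.151), 'j6~-0.31'), (np.float64(3.293), 'j6~2.84'), (np.float64(-2.99), 'j6~-3.45')] dist 0.195
```

View pics/w6.png

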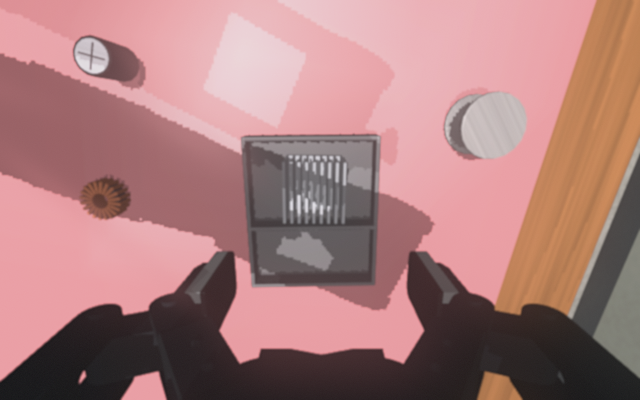

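Request:
carry_out(
  motion=[
    [0,-0.195,0.005,0.009,0],
    [0,-0.195,0.005,0.009,0],
    [0,-0.195,0.005,0.009,0],
    [0,-0.195,0.005,0.009,0],
    [0,-0.195,0.005,0.009,0],
    [0,-0.195,0.005,0.009,0],
    [0,-0.195,0.005,0.009,0],
  ],
)

```text
t: 8.45
tool_pos: [0.4514, -0.1409, 0.1798]
eef_rot: [0.997, 0.076, 0.009, -0.0]
wrist_force: [0.1, -0.4, -0.8]
grip_width: 0.999
```

```bash
python3 look.py w7 choke_center capacitor_center
```

```text
t 8.45 [ 0.4514 -0.1409  0.1798] yaw 0.151 j [-0.46 -0.04  2.04  0.01  1.13 -0.61] w 0.999 [ 0.1 -0.4 -0.8]
choke_center 0.59 [312.8 196.1] [ 0.4471 -0.147   0.01  ]
capacitor_center 0.9 [347.1  51.9] [ 0.4567 -0.0241  0.021 ]
```

View pics/w7.png

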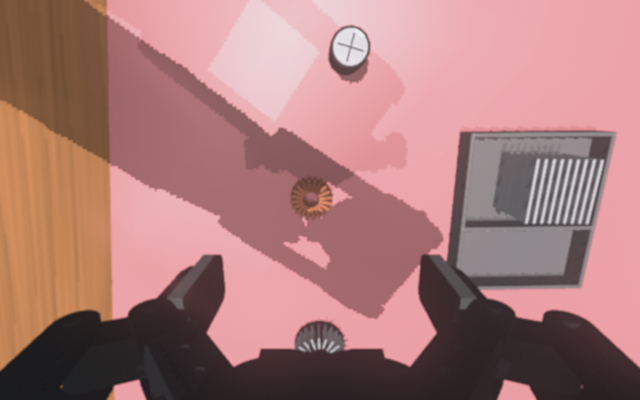

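```bash
python3 -c "
from h import *
plan([.4475,-.147,.026])
print(R.from_quat(read_state()['eef_rot']).as_matrix().round(4))"
```

```text
shift [-0.0079  0.0054  0.1541] twist [(0, 'j6~-0.47')] dist 0.154
[[ 9.883e-01  1.516e-01  1.710e-02]
 [ 1.516e-01 -9.884e-01  2.000e-03]
 [ 1.720e-02  6.000e-04 -9.999e-01]]
```

Request:
carry_out(
  motion=[
    [0,-0.008,0.005,0.04,0],
    [0,-0.008,0.005,0.08,0],
    [0,-0.008,0.005,0.12,0],
    [0,-0.008,0.005,0.14,0],
    [0,-0.008,0.005,0.15,0],
    [0,-0.008,0.005,0.153,0],
    [0,-0.008,0.005,0.153,0],
    [0,-0.008,0.005,0.153,0],
  ],
)

```text
t: 9.4
tool_pos: [0.4489, -0.1473, 0.0285]
eef_rot: [0.997, 0.076, 0.01, 0.0]
wrist_force: [0.1, 0.0, 1.1]
grip_width: 1.001
```

```bash
python3 look.py w8
```

```text
t 9.4 [ 0.4489 -0.1473  0.0285] yaw 0.153 j [-0.47  0.22  2.11  0.01  0.8  -0.63] w 1.001 [0.1 0.  1.1]
```

View pics/w8.png

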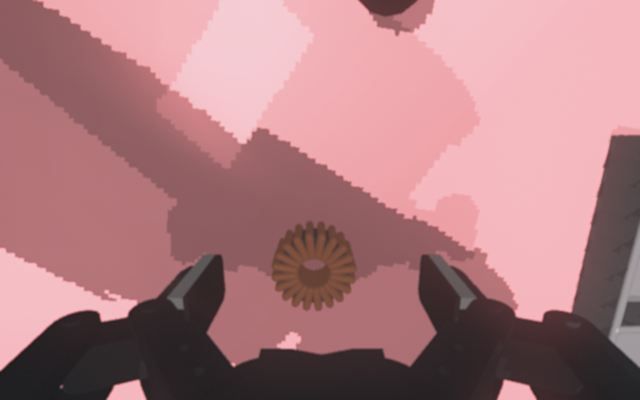

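```bash
python3 -c "
from h import *
print(at('wrist',(314,265),.016))
plan(list(at('wrist',(314,265),.016)[:2])+[.026])
for w in (.009,.02):print(proj('wrist',[.4485,-.1473,w]))"
```

```text
[ 0.44530465 -0.14588997  0.016     ]
shift [-0.0034 -0.002   0.0025] twist [(0, 'j6~-0.48')] dist 0.005
[320.31398318 261.92509602]
[320.73799569 272.95826198]
```

Request:
carry_out(
  motion=[
    [0,-0.004,-0.001,0.003,0],
    [0,-0.004,-0.001,0.003,0],
    [0.65,-0.004,-0.001,0.003,0],
    [0.65,-0.004,-0.001,0.003,0],
    [0.65,-0.004,-0.001,0.003,0],
    [0.65,-0.004,-0.001,0.003,0],
    [0.65,-0.004,-0.001,0.003,0],
    [0.65,-0.004,-0.001,0.003,0],
    [0.65,-0.004,-0.001,0.003,0],
    [0.65,-0.004,-0.001,0.003,0],
  ],
)

```text
t: 10.45
tool_pos: [0.4451, -0.1471, 0.0258]
eef_rot: [0.997, 0.076, 0.01, 0.001]
wrist_force: [-0.8, -0.2, 6.2]
grip_width: 0.428
```

```bash
python3 look.py w9
```

```text
t 10.45 [ 0.4451 -0.1471  0.0258] yaw 0.152 j [-0.47  0.22  2.12  0.01  0.79 -0.64] w 0.428 [-0.8 -0.2  6.2]
```

View pics/w9.png

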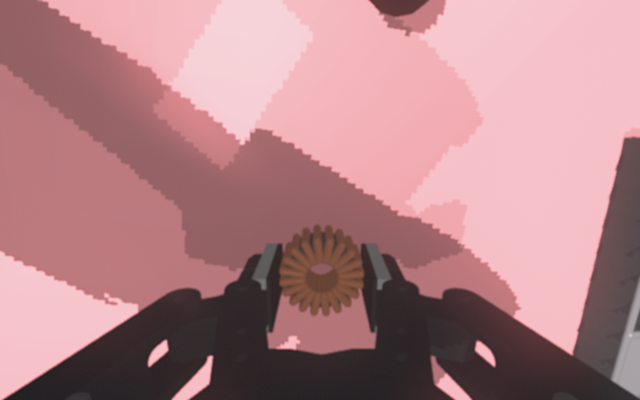

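Request:
carry_out(
  motion=[
    [0.65,0,0,-0.03,0],
    [0.65,0,0,-0.07,0],
    [0.65,0,0,-0.1,0],
    [0.65,0,0,-0.12,0],
    [0.65,0,0,-0.12,0],
    [0.65,0,0,-0.12,0],
  ],
)

```text
t: 11.1
tool_pos: [0.4423, -0.1469, 0.145]
eef_rot: [0.997, 0.076, 0.01, 0.001]
wrist_force: [0.2, -0.2, -2.1]
grip_width: 0.424
```

```bash
python3 look.py w10; python3 -c "
from h import *
plan([.650,-.1756,.14],.15)
print(R.from_quat(read_state()['eef_rot']).as_matrix().round(4))"
```

```text
t 11.1 [ 0.4423 -0.1469  0.145 ] yaw 0.152 j [-0.48 -0.01  2.08  0.01  1.05 -0.64] w 0.424 [ 0.2 -0.2 -2.1]
shift [0.2015 0.0603 0.0078] twist [(np.float64(0.002), 'j6~-0.42'), (np.float64(3.144), 'j6~2.72'), (np.float64(-3.139), 'j6~-3.56')] dist 0.211
[[ 0.9883  0.1517  0.018 ]
 [ 0.1517 -0.9884  0.0016]
 [ 0.018   0.0012 -0.9998]]
```

View pics/w10.png

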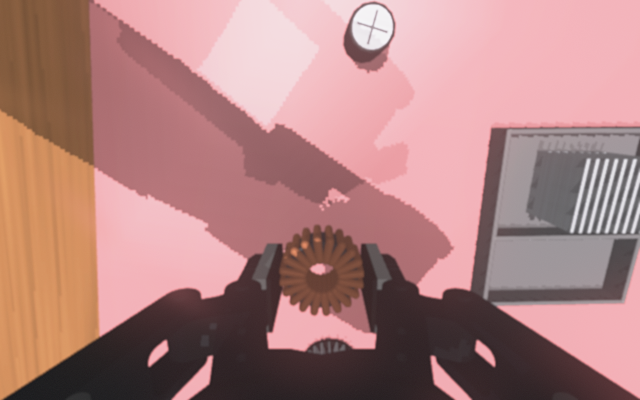

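Request:
carry_out(
  motion=[
    [0.65,0.2015,0.06,0.005,0],
    [0.65,0.2015,0.06,0.005,0],
    [0.65,0.2015,0.06,0.005,0],
    [0.65,0.2015,0.06,0.005,0],
    [0.65,0.2015,0.06,0.005,0],
    [0.65,0.2015,0.06,0.005,0],
    [0.65,0.2015,0.06,0.005,0],
    [0.65,0.2015,0.06,0.005,0],
  ],
)

```text
t: 11.95
tool_pos: [0.6477, -0.1748, 0.1417]
eef_rot: [0.997, 0.076, 0.008, -0.001]
wrist_force: [0.3, -0.1, -0.2]
grip_width: 0.425
```

```bash
python3 look.py w11 sink_tall_center; python3 -c "
from h import *
plan([.650,-.1756,.031],.15)
print(R.from_quat(read_state()['eef_rot']).as_matrix().round(4))
def T(x,y):
    c,s=np.cos(.15),np.sin(.15);return [.6438+c*x-s*y,-.1341+s*x+c*y,.024]
for x,y in((-.06,-.012),(.06,-.012)):print(proj('wrist',T(x,y)))"
```

```text
t 11.95 [ 0.6477 -0.1748  0.1417] yaw 0.152 j [-0.37  0.41  1.59  0.01  1.13 -0.53] w 0.425 [ 0.3 -0.1 -0.2]
sink_tall_center 0.3 [320.3 148.6] [ 0.6419 -0.132   0.025 ]
shift [-0.0004  0.0007  0.1118] twist [(np.float64(0.002), 'j6~-0.42'), (np.float64(3.144), 'j6~2.72'), (np.float64(-3.14), 'j6~-3.56')] dist 0.112
[[ 9.883e-01  1.514e-01  1.710e-02]
 [ 1.514e-01 -9.885e-01  1.800e-03]
 [ 1.720e-02  8.000e-04 -9.999e-01]]
[239.7272644  167.36205836]
[401.85330401 167.27320998]
```

View pics/w11.png

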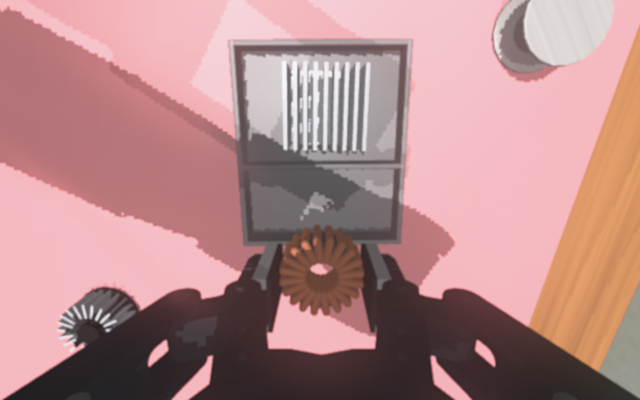

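Request:
carry_out(
  motion=[
    [0.65,0,0.001,0.04,0],
    [0.65,0,0.001,0.07,0],
    [0.65,0,0.001,0.095,0],
    [0.65,0,0.001,0.105,0],
    [0.65,0,0.001,0.109,0],
    [0.65,0,0.001,0.111,0],
    [0.65,0,0.001,0.112,0],
    [0.65,0,0.001,0.113,0],
    [0.65,0,0.001,0.114,0],
    [0.65,0,0.001,0.114,0],
  ],
)

```text
t: 13.05
tool_pos: [0.6514, -0.1762, 0.0299]
eef_rot: [0.997, 0.076, 0.01, 0.0]
wrist_force: [0.6, 0.3, 1.2]
grip_width: 0.428
```

```bash
python3 look.py w12
```

```text
t 13.05 [ 0.6514 -0.1762  0.0299] yaw 0.152 j [-0.37  0.56  1.61  0.01  0.95 -0.53] w 0.428 [0.6 0.3 1.2]
```

View pics/w12.png

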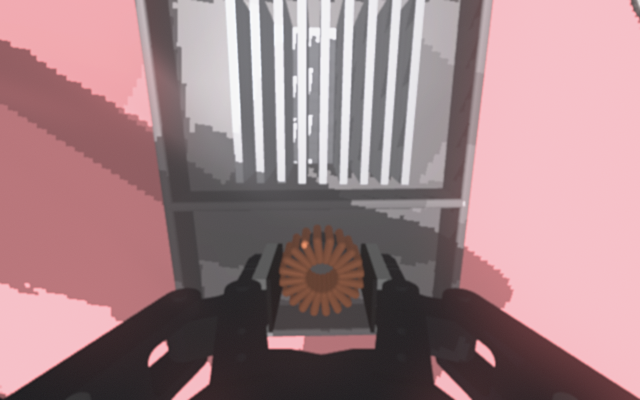

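Request:
carry_out(
  motion=[
    [0.45,0,0,0,0],
    [0.4,0,0,0,0],
    [0.3,0,0,0,0],
    [0.3,0,0,0,0],
    [0.3,0,0,-0.03,0],
    [0.3,0,0,-0.07,0],
    [0.3,0,0,-0.11,0],
    [0.1,0,0,-0.15,0],
    [0,0,0,-0.15,0],
    [0,0,0,-0.15,0],
  ],
)

```text
t: 14.1
tool_pos: [0.6495, -0.1767, 0.1819]
eef_rot: [0.997, 0.076, 0.011, 0.001]
wrist_force: [-0.2, -0.2, -0.8]
grip_width: 1.0
```

```bash
python3 look.py w13 choke_center sink_tall_center; python3 -c "
from h import *
plan([.457,-.025,.18],0)
plan([.478,-.312,.18],0)"
```

```text
t 14.1 [ 0.6495 -0.1767  0.1819] yaw 0.152 j [-0.37  0.37  1.56  0.01  1.19 -0.53] w 1.000 [-0.2 -0.2 -0.8]
choke_center 0.96 [320.5 188.2] [ 0.6521 -0.1753  0.01  ]
sink_tall_center 0.57 [321.9 103.8] [ 0.6418 -0.1022  0.025 ]
shift [-0.165  -0.1778 -0.0051] twist [(np.float64(0.152), 'j6~-0.06'), (np.float64(3.294), 'j6~3.08'), (np.float64(-2.99), 'j6~-3.20')] dist 0.243
shift [-0.1877  0.1091 -0.0055] twist [(np.float64(0.152), 'j6~-0.58'), (np.float64(3.294), 'j6~2.56'), (np.float64(-2.99), 'j6~-3.72')] dist 0.217
```

View pics/w13.png

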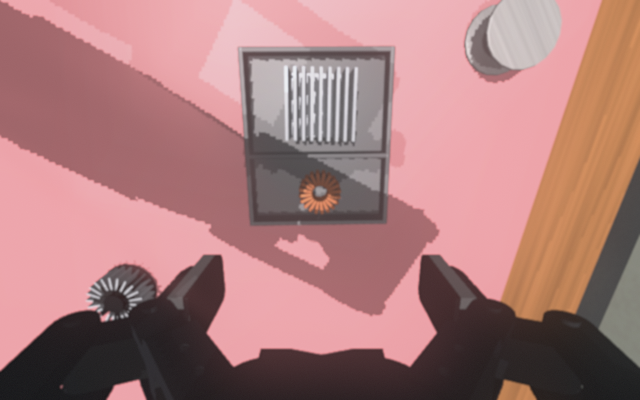

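Request:
carry_out(
  motion=[
    [0,-0.188,0.109,-0.005,0.17],
    [0,-0.188,0.109,-0.005,0.17],
    [0,-0.188,0.109,-0.005,0.17],
    [0,-0.188,0.109,-0.005,0.17],
    [0,-0.188,0.109,-0.005,0.17],
    [0,-0.188,0.109,-0.005,0.17],
    [0,-0.188,0.109,-0.005,0.17],
    [0,-0.188,0.109,-0.005,0.17],
  ],
)

```text
t: 15.05
tool_pos: [0.4782, -0.311, 0.1786]
eef_rot: [1.0, -0.009, 0.007, -0.002]
wrist_force: [-0.4, 0.2, -0.4]
grip_width: 1.0
```

```bash
python3 look.py w14 fan_center; python3 -c "
from h import *
print(R.from_quat(read_state()['eef_rot']).as_matrix().round(4))"
```

```text
t 15.05 [ 0.4782 -0.311   0.1786] yaw -0.017 j [-0.71  0.17  1.81  0.01  1.15 -0.69] w 1.000 [-0.4  0.2 -0.4]
fan_center 0.69 [316.7 190.3] [ 0.4761 -0.3086  0.016 ]
[[ 0.9998 -0.0162  0.0146]
 [-0.0163 -0.9999  0.0033]
 [ 0.0146 -0.0036 -0.9999]]
```

View pics/w14.png

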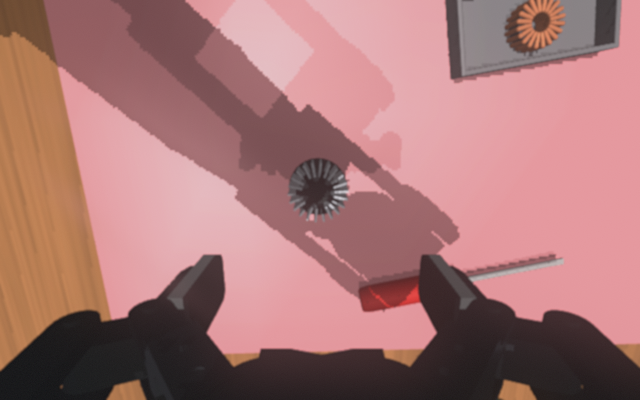

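```bash
python3 -c "
from h import *
print(at('wrist',(362,295),.01),at('wrist',(318,187),.032))
plan([.4765,-.309,.028])"
```

```text
[ 0.51969339 -0.41836146  0.01      ] [ 0.47773484 -0.30237065  0.032     ]
shift [-0.0043 -0.0014  0.151 ] twist [(0, 'j6~-0.56')] dist 0.151
```

Request:
carry_out(
  motion=[
    [0,-0.004,-0.004,0.04,0],
    [0,-0.004,-0.004,0.08,0],
    [0,-0.004,-0.004,0.11,0],
    [0,-0.004,-0.004,0.11,0],
    [0,-0.004,-0.004,0.11,0],
  ],
)

```text
t: 15.65
tool_pos: [0.4767, -0.3059, 0.0689]
eef_rot: [1.0, -0.007, 0.007, -0.002]
wrist_force: [0.7, -0.6, 0.7]
grip_width: 1.002
```

```bash
python3 look.py w15 fan_center
```

```text
t 15.65 [ 0.4767 -0.3059  0.0689] yaw -0.015 j [-0.7   0.32  1.88  0.01  0.94 -0.69] w 1.002 [ 0.7 -0.6  0.7]
fan_center 0.87 [321.8 239.6] [ 0.4774 -0.3076  0.016 ]
```

View pics/w15.png

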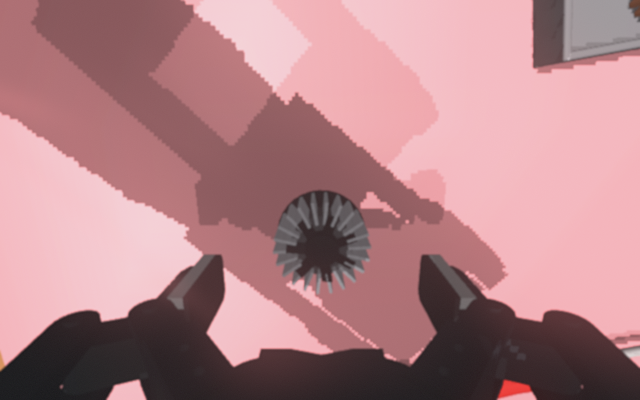

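Request:
carry_out(
  motion=[
    [0,0.0,0.0015,0.02,0],
    [0,0.0,0.0015,0.035,0],
    [0,0.0,0.0015,0.041,0],
    [0,0.0,0.0015,0.041,0],
    [0.5,0.0,0.0015,0.041,0],
    [0.5,0.0,0.0015,0.041,0],
    [0.5,0.0,0.0015,0.041,0],
    [0.5,0.0,0.0015,0.041,0],
    [0.5,0.0,0.0015,0.041,0],
    [0.5,0.0,0.0015,0.041,0],
    [0.5,0.0,0.0015,0.041,0],
  ],
)

```text
t: 16.85
tool_pos: [0.4796, -0.3097, 0.0314]
eef_rot: [1.0, -0.008, 0.01, 0.0]
wrist_force: [-0.5, 1.3, 5.7]
grip_width: 0.59
```

```bash
python3 look.py w16
```

```text
t 16.85 [ 0.4796 -0.3097  0.0314] yaw -0.015 j [-0.7   0.38  1.88  0.02  0.87 -0.7 ] w 0.590 [-0.5  1.3  5.7]
```

View pics/w16.png

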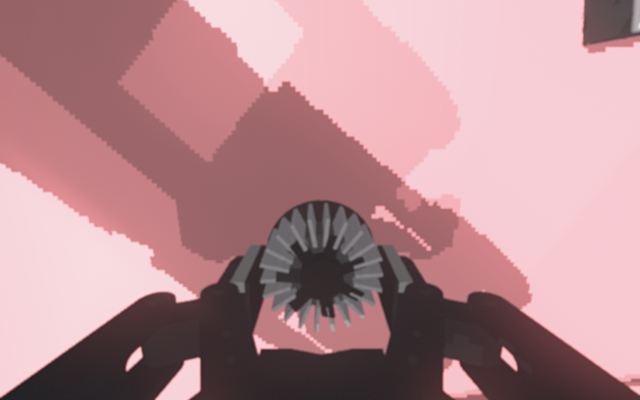

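Request:
carry_out(
  motion=[
    [0.5,0,0,-0.03,0],
    [0.5,0,0,-0.07,0],
    [0.5,0,0,-0.11,0],
    [0.5,0,0,-0.13,0],
    [0.5,0,0,-0.13,0],
    [0.5,0,0,-0.13,0],
  ],
)

```text
t: 17.5
tool_pos: [0.4764, -0.3091, 0.1603]
eef_rot: [1.0, -0.008, 0.009, -0.0]
wrist_force: [0.7, 1.1, -2.4]
grip_width: 0.594
```

```bash
python3 look.py w17; python3 -c "
from h import *
plan([.627,.232,.16],-.02)"
```

```text
t 17.5 [ 0.4764 -0.3091  0.1603] yaw -0.015 j [-0.71  0.19  1.84  0.01  1.11 -0.7 ] w 0.594 [ 0.7  1.1 -2.4]
shift [ 0.1429 -0.5428  0.0026] twist [(np.float64(0.005), 'j6~0.37'), (np.float64(3.146), 'j6~3.51'), (np.float64(-3.137), 'j6~-2.77')] dist 0.561
```

View pics/w17.png

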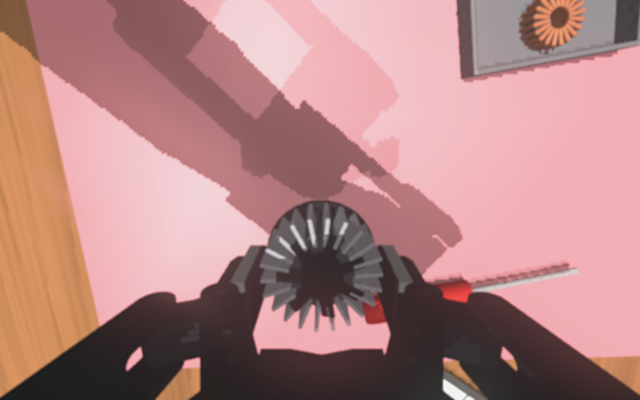

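Request:
carry_out(
  motion=[
    [0.5,0.143,-0.543,0.0,0.005],
    [0.5,0.143,-0.543,0.0,0.005],
    [0.5,0.143,-0.543,0.0,0.005],
    [0.5,0.143,-0.543,0.0,0.005],
    [0.5,0.143,-0.543,0.0,0.005],
    [0.5,0.143,-0.543,0.0,0.005],
    [0.5,0.143,-0.543,0.0,0.005],
    [0.5,0.143,-0.543,0.0,0.005],
    [0.5,0.143,-0.543,0.0,0.005],
    [0.5,0.143,-0.543,0.0,0.005],
    [0.5,0.143,-0.543,0.0,0.005],
    [0.5,0.143,-0.543,0.0,0.005],
  ],
)

```text
t: 18.75
tool_pos: [0.6258, 0.237, 0.1591]
eef_rot: [1.0, -0.008, 0.006, -0.002]
wrist_force: [-0.2, 0.0, -1.3]
grip_width: 0.597
```

Request:
carry_out(
  motion=[
    [0.5,0,0,0,0],
    [0.5,0,0,0,0],
  ],
)

```text
t: 18.95
tool_pos: [0.6237, 0.2363, 0.1557]
eef_rot: [1.0, -0.008, 0.003, -0.001]
wrist_force: [0.1, -0.2, -1.3]
grip_width: 0.591
```

```bash
python3 look.py w18; python3 -c "
from h import *
plan([.627,.232,.0375],-.02)
print(R.from_quat(read_state()['eef_rot']).as_matrix().round(4))
def T(x,y):
    c,s=np.cos(-.02),np.sin(-.02);return [.626+c*x-s*y,.1722+s*x+c*y,.024]
for x,y in((-.062,.104),(.062,.104)):print(proj('wrist',T(x,y)))"
```

```text
t 18.95 [0.6237 0.2363 0.1557] yaw -0.015 j [ 0.26  0.39  1.59 -0.    1.16  0.27] w 0.591 [ 0.1 -0.2 -1.3]
shift [0.002  0.0037 0.119 ] twist [(np.float64(0.003), 'j6~0.37'), (np.float64(3.145), 'j6~3.52'), (np.float64(-3.138), 'j6~-2.77')] dist 0.119
[[ 0.9998 -0.0165  0.0076]
 [-0.0166 -0.9999  0.0012]
 [ 0.0076 -0.0014 -1.    ]]
[244.14810575 149.75332677]
[404.80559518 150.21001936]
```

View pics/w18.png

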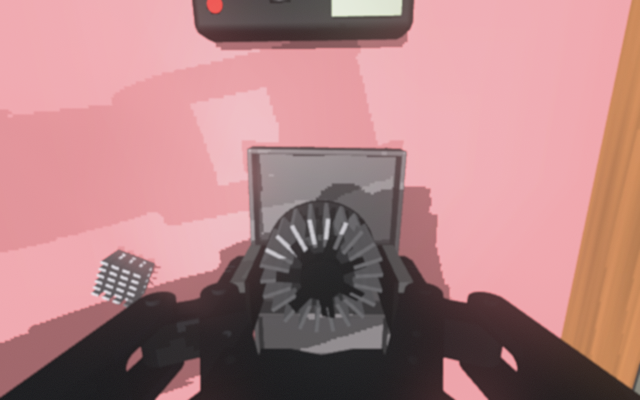

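Request:
carry_out(
  motion=[
    [0.5,0.002,0.004,0.04,0],
    [0.5,0.002,0.004,0.07,0],
    [0.5,0.002,0.004,0.1,0],
    [0.5,0.002,0.004,0.11,0],
    [0.5,0.002,0.004,0.115,0],
    [0.5,0.002,0.004,0.117,0],
    [0.5,0.002,0.004,0.118,0],
    [0.5,0.002,0.004,0.119,0],
    [0.5,0.002,0.004,0.12,0],
    [0.5,0.002,0.004,0.12,0],
  ],
)

```text
t: 20.0
tool_pos: [0.6274, 0.2319, 0.0371]
eef_rot: [1.0, -0.008, 0.004, -0.001]
wrist_force: [-0.3, 0.1, -0.9]
grip_width: 0.595
```

```bash
python3 look.py w19
```

```text
t 20.0 [0.6274 0.2319 0.0371] yaw -0.016 j [ 0.25  0.54  1.62 -0.    0.97  0.27] w 0.595 [-0.3  0.1 -0.9]
```

View pics/w19.png

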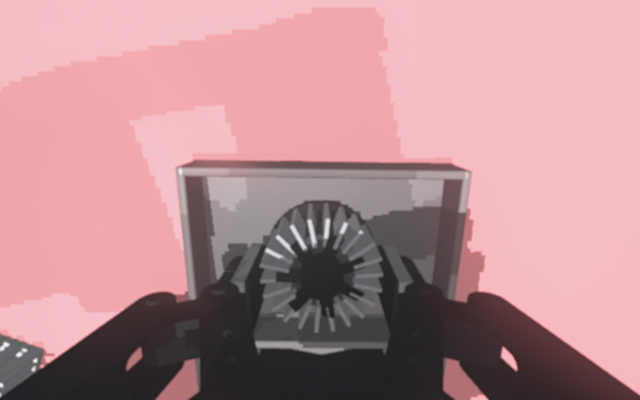

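Request:
carry_out(
  motion=[
    [0.5,0,0,0.001,0],
    [0.5,0,0,0.002,0],
    [0.5,0,0,0.003,0],
    [0.5,0,0,0.003,0],
  ],
)

```text
t: 20.45
tool_pos: [0.6275, 0.2321, 0.0356]
eef_rot: [1.0, -0.008, 0.004, -0.001]
wrist_force: [-3.1, -0.5, 6.1]
grip_width: 0.596
```

Request:
carry_out(
  motion=[
    [0.35,0,0,0,0],
    [0.25,0,0,0,0],
    [0.2,0,0,0,0],
    [0.2,0,0,0,0],
    [0.2,0,0,-0.03,0],
    [0.2,0,0,-0.07,0],
    [0.2,0,0,-0.11,0],
    [0.2,0,0,-0.15,0],
    [0,0,0,-0.15,0],
    [0,0,0,-0.15,0],
  ],
)

```text
t: 21.45
tool_pos: [0.6273, 0.2321, 0.1875]
eef_rot: [1.0, -0.008, 0.006, -0.001]
wrist_force: [-0.2, -0.4, -0.7]
grip_width: 0.999
```

```bash
python3 look.py w20 fan_center; python3 -c "
from h import *
plan([.450,.169,.17])"
```

```text
t 21.45 [0.6273 0.2321 0.1875] yaw -0.016 j [ 0.25  0.36  1.56 -0.    1.21  0.27] w 0.999 [-0.2 -0.4 -0.7]
fan_center 0.96 [320.7 189.9] [0.6284 0.2325 0.016 ]
shift [-0.1742  0.0654  0.0128] twist [(0, 'j6~0.38')] dist 0.186
```

View pics/w20.png

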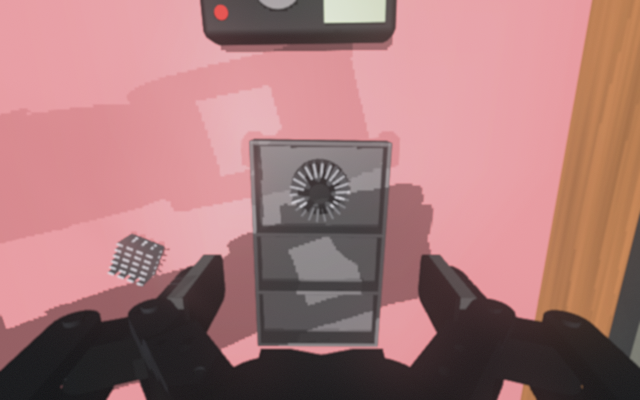

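Request:
carry_out(
  motion=[
    [0,-0.174,0.065,0.013,0.3],
    [0,-0.174,0.065,0.013,0.3],
    [0,-0.174,0.065,0.013,0.3],
    [0,-0.174,0.065,0.013,0.3],
    [0,-0.174,0.065,0.013,0.3],
    [0,-0.174,0.065,0.013,0.3],
    [0,-0.174,0.065,0.013,0.3],
    [0,-0.174,0.065,0.013,0.3],
  ],
)

```text
t: 22.35
tool_pos: [0.4517, 0.1697, 0.1702]
eef_rot: [0.988, -0.157, 0.003, -0.001]
wrist_force: [-0.8, -0.4, -0.0]
grip_width: 0.999
```

```bash
python3 look.py w21 sink_low_center
```

```text
t 22.35 [0.4517 0.1697 0.1702] yaw -0.316 j [ 0.21 -0.    2.02 -0.    1.12  0.53] w 0.999 [-0.8 -0.4 -0. ]
sink_low_center 0.86 [312.9 197.2] [0.4443 0.169  0.013 ]
```

View pics/w21.png

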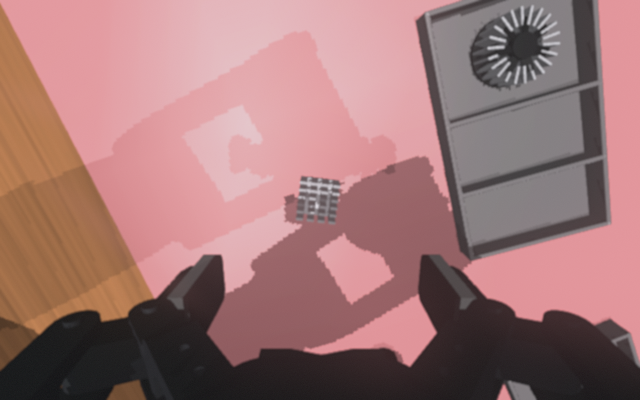

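```bash
python3 -c "
from h import *
p=at('wrist',(318.5,200),.026);print(p)
plan([.447,.168,.065],-.416)
im=cv2.imread('pics/w21.png');cv2.imwrite('pics/w21z.png',cv2.resize(im[160:240,270:370],None,fx=6,fy=6,interpolation=cv2.INTER_CUBIC))"
```

```text
[0.44898419 0.16820802 0.026     ]
shift [-0.0043  0.0033  0.1051] twist [(np.float64(0.1), 'j6~0.78'), (np.float64(3.241), 'j6~3.92'), (np.float64(-3.042), 'j6~-2.37')] dist 0.105
```

View pics/w21z.png

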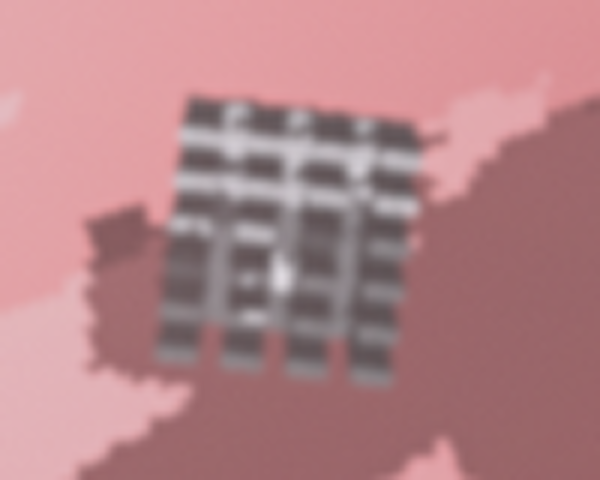

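Request:
carry_out(
  motion=[
    [0,-0.003,0.003,0.04,0.12],
    [0,-0.003,0.003,0.08,0.12],
    [0,-0.003,0.003,0.105,0.12],
    [0,-0.003,0.003,0.105,0.12],
    [0,-0.003,0.003,0.105,0.12],
  ],
)

```text
t: 22.95
tool_pos: [0.4488, 0.168, 0.0653]
eef_rot: [0.976, -0.216, 0.003, -0.001]
wrist_force: [-0.0, 0.4, 0.1]
grip_width: 0.998
```

```bash
python3 look.py w22 sink_low_center
```

```text
t 22.95 [0.4488 0.168  0.0653] yaw -0.436 j [ 0.21  0.16  2.08 -0.    0.89  0.65] w 0.998 [-0.   0.4  0.1]
sink_low_center 0.59 [318.9 240.3] [0.4468 0.1667 0.013 ]
```

View pics/w22.png

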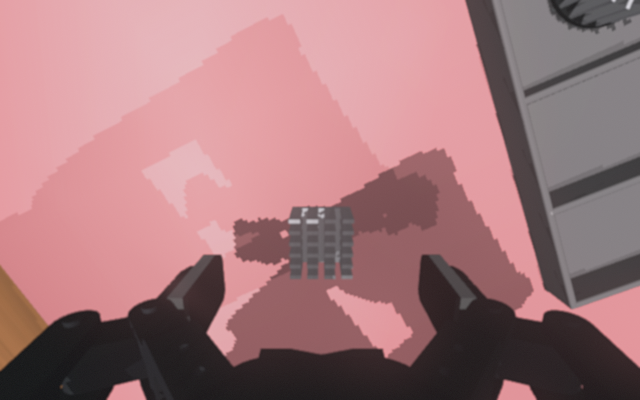

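Request:
carry_out(
  motion=[
    [0,0,0,0.02,0],
    [0,0,0,0.032,0],
    [0,0,0,0.039,0],
    [0,0,0,0.039,0],
    [0.65,0,0,0.039,0],
    [0.65,0,0,0.039,0],
    [0.65,0,0,0.039,0],
    [0.65,0,0,0.039,0],
    [0.65,0,0,0.039,0],
    [0.65,0,0,0.039,0],
    [0.65,0,0,0.039,0],
    [0.65,0,0,0.039,0],
  ],
)

```text
t: 24.25
tool_pos: [0.4515, 0.1686, 0.0286]
eef_rot: [0.976, -0.216, 0.005, -0.002]
wrist_force: [-0.0, 0.7, 5.4]
grip_width: 0.39
```

```bash
python3 look.py w23
```

```text
t 24.25 [0.4515 0.1686 0.0286] yaw -0.436 j [ 0.21  0.24  2.08 -0.    0.81  0.65] w 0.390 [-0.   0.7  5.4]
```

View pics/w23.png

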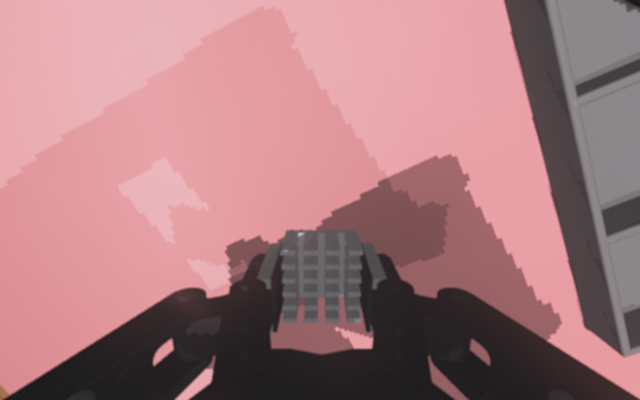

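Request:
carry_out(
  motion=[
    [0.65,0,0,-0.03,0],
    [0.65,0,0,-0.07,0],
    [0.65,0,0,-0.1,0],
    [0.65,0,0,-0.12,0],
    [0.65,0,0,-0.12,0],
    [0.65,0,0,-0.12,0],
  ],
)

```text
t: 24.9
tool_pos: [0.4495, 0.1682, 0.1478]
eef_rot: [0.976, -0.216, 0.005, -0.002]
wrist_force: [-0.3, 0.5, -0.8]
grip_width: 0.388
```

```bash
python3 look.py w24; python3 -c "
from h import *
plan([.626,.160,.14],-.02)"
```

```text
t 24.9 [0.4495 0.1682 0.1478] yaw -0.436 j [ 0.21  0.02  2.04 -0.    1.07  0.65] w 0.388 [-0.3  0.5 -0.8]
shift [ 0.164  -0.0676  0.0082] twist [(np.float64(-0.416), 'j6~0.27'), (np.float64(2.725), 'j6~3.41'), (np.float64(-3.558), 'j6~-2.87')] dist 0.178
```

View pics/w24.png

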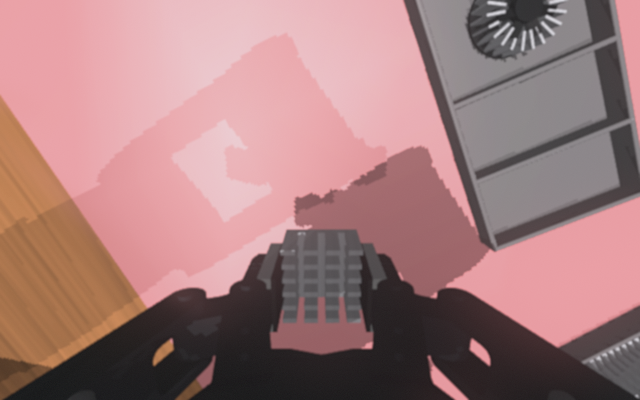

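Request:
carry_out(
  motion=[
    [0.65,0.164,-0.068,0.006,-0.416],
    [0.65,0.164,-0.068,0.006,-0.416],
    [0.65,0.164,-0.068,0.006,-0.416],
    [0.65,0.164,-0.068,0.006,-0.416],
    [0.65,0.164,-0.068,0.006,-0.416],
    [0.65,0.164,-0.068,0.006,-0.416],
    [0.65,0.164,-0.068,0.006,-0.416],
    [0.65,0.164,-0.068,0.006,-0.416],
  ],
)

```text
t: 25.75
tool_pos: [0.6244, 0.1606, 0.1412]
eef_rot: [1.0, -0.01, 0.003, -0.001]
wrist_force: [1.1, 0.2, -0.9]
grip_width: 0.39
```

```bash
python3 look.py w25; python3 -c "
from h import *
plan([.626,.160,.0335],-.02)"
```

```text
t 25.75 [0.6244 0.1606 0.1412] yaw -0.020 j [0.14 0.36 1.65 0.   1.12 0.16] w 0.390 [ 1.1  0.2 -0.9]
shift [0.0005 0.0007 0.1083] twist [(np.float64(0.0), 'j6~0.27'), (np.float64(3.142), 'j6~3.41'), (np.float64(-3.141), 'j6~-2.87')] dist 0.108
```

View pics/w25.png

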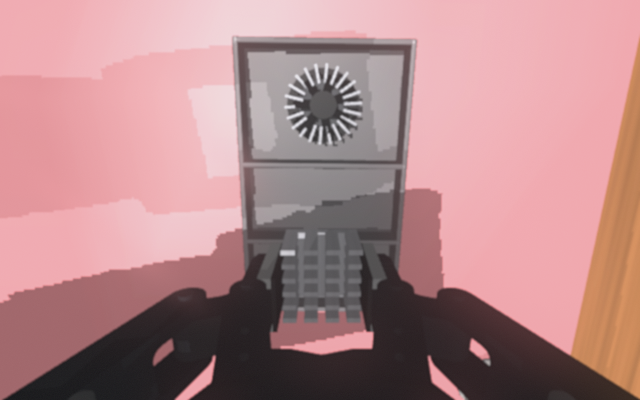

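Request:
carry_out(
  motion=[
    [0.65,0.0005,0.001,0.04,0],
    [0.65,0.0005,0.001,0.07,0],
    [0.65,0.0005,0.001,0.095,0],
    [0.65,0.0005,0.001,0.103,0],
    [0.65,0.0005,0.001,0.107,0],
    [0.65,0.0005,0.001,0.108,0],
    [0.65,0.0005,0.001,0.109,0],
    [0.65,0.0005,0.001,0.11,0],
    [0.65,0.0005,0.001,0.111,0],
    [0.65,0.0005,0.001,0.111,0],
  ],
)

```text
t: 26.8
tool_pos: [0.6272, 0.1599, 0.0327]
eef_rot: [1.0, -0.01, 0.004, -0.001]
wrist_force: [-1.7, 1.1, 5.3]
grip_width: 0.388
```

```bash
python3 look.py w26
```

```text
t 26.8 [0.6272 0.1599 0.0327] yaw -0.020 j [0.14 0.51 1.68 0.   0.94 0.16] w 0.388 [-1.7  1.1  5.3]
```

View pics/w26.png

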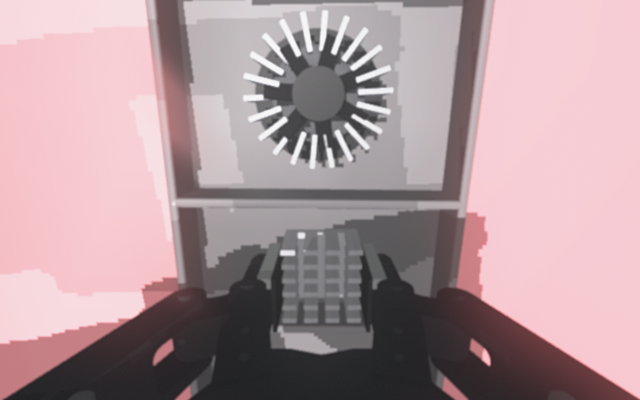

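Contact felt on the floor; release and retreat.

Request:
carry_out(
  motion=[
    [0.5,0,0,0,0],
    [0.4,0,0,0,0],
    [0.35,0,0,0,0],
    [0.35,0,0,0,0],
    [0.35,0,0,-0.03,0],
    [0.35,0,0,-0.07,0],
    [0.35,0,0,-0.11,0],
    [0.1,0,0,-0.15,0],
    [0,0,0,-0.15,0],
    [0,0,0,-0.15,0],
  ],
)

```text
t: 27.85
tool_pos: [0.6268, 0.1598, 0.1845]
eef_rot: [1.0, -0.01, 0.006, -0.001]
wrist_force: [-0.0, -0.6, -0.3]
grip_width: 0.999
```

```bash
python3 look.py w27 sink_low_center fan_center; python3 -c "
from h import *
plan([.457,-.025,.18])"
```

```text
t 27.85 [0.6268 0.1598 0.1845] yaw -0.020 j [0.14 0.32 1.62 0.   1.19 0.16] w 0.999 [-0.  -0.6 -0.3]
sink_low_center 0.73 [318.7 196.2] [0.6261 0.1542 0.013 ]
fan_center 0.68 [318.3 108.1] [0.6274 0.2323 0.016 ]
shift [-0.1636  0.1877 -0.0007] twist [(0, 'j6~-0.04')] dist 0.249
```

View pics/w27.png

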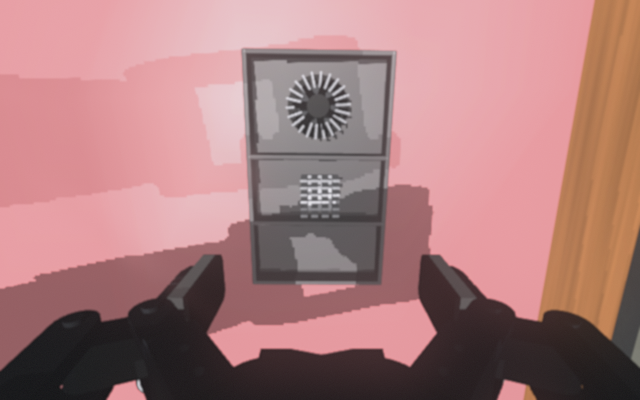

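Request:
carry_out(
  motion=[
    [0,-0.164,0.188,0,0],
    [0,-0.164,0.188,0,0],
    [0,-0.164,0.188,0,0],
    [0,-0.164,0.188,0,0],
    [0,-0.164,0.188,0,0],
    [0,-0.164,0.188,0,0],
    [0,-0.164,0.188,0,0],
    [0,-0.164,0.188,0,0],
  ],
)

```text
t: 28.8
tool_pos: [0.4569, -0.0249, 0.1788]
eef_rot: [1.0, -0.01, 0.002, -0.001]
wrist_force: [0.7, 0.6, -0.4]
grip_width: 1.001
```

```bash
python3 look.py w28 capacitor_center
```

```text
t 28.8 [ 0.4569 -0.0249  0.1788] yaw -0.020 j [-0.21 -0.07  2.07  0.    1.14 -0.19] w 1.001 [ 0.7  0.6 -0.4]
capacitor_center 0.79 [319.7 192.2] [ 0.4558 -0.0236  0.021 ]
```

View pics/w28.png

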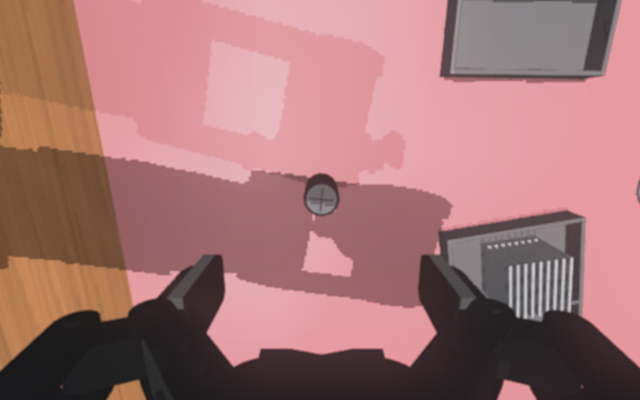

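```bash
python3 -c "
from h import *
print(at('wrist',(322,198),.042))
plan([.4562,-.0235,.075])"
```

```text
[ 0.45835644 -0.02338857  0.042     ]
shift [-0.0017 -0.001   0.1042] twist [(0, 'j6~-0.03')] dist 0.104
```

Request:
carry_out(
  motion=[
    [0,0,-0.001,0.04,0],
    [0,0,-0.001,0.08,0],
    [0,0,-0.001,0.104,0],
    [0,0,-0.001,0.104,0],
    [0,0,-0.001,0.104,0],
  ],
)

```text
t: 29.4
tool_pos: [0.4585, -0.0229, 0.0752]
eef_rot: [1.0, -0.008, 0.002, -0.001]
wrist_force: [0.3, -0.2, 0.1]
grip_width: 0.996
```

```bash
python3 look.py w29 capacitor_center
```

```text
t 29.4 [ 0.4585 -0.0229  0.0752] yaw -0.017 j [-0.2   0.11  2.12  0.    0.91 -0.19] w 0.996 [ 0.3 -0.2  0.1]
capacitor_center 0.56 [319.1 236.6] [ 0.4571 -0.0233  0.021 ]
```

View pics/w29.png

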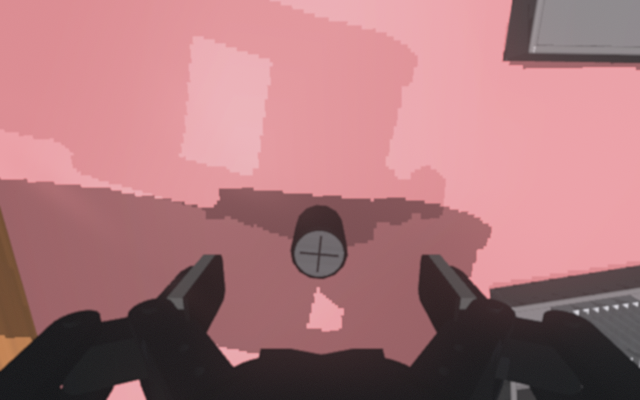

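Request:
carry_out(
  motion=[
    [0,-0.001,0,0.02,0],
    [0,-0.001,0,0.035,0],
    [0,-0.001,0,0.047,0],
    [0,-0.001,0,0.047,0],
    [0.72,-0.001,0,0.047,0],
    [0.72,-0.001,0,0.047,0],
    [0.72,-0.001,0,0.047,0],
    [0.72,-0.001,0,0.047,0],
    [0.72,-0.001,0,0.047,0],
    [0.72,-0.001,0,0.047,0],
    [0.72,-0.001,0,0.047,0],
    [0.72,-0.001,0,0.047,0],
  ],
)

```text
t: 30.7
tool_pos: [0.4598, -0.0235, 0.0306]
eef_rot: [1.0, -0.009, 0.004, -0.0]
wrist_force: [-1.7, 0.1, 6.3]
grip_width: 0.34
```

```bash
python3 look.py w30
```

```text
t 30.7 [ 0.4598 -0.0235  0.0306] yaw -0.017 j [-0.2   0.2   2.13  0.    0.81 -0.19] w 0.340 [-1.7  0.1  6.3]
```

View pics/w30.png

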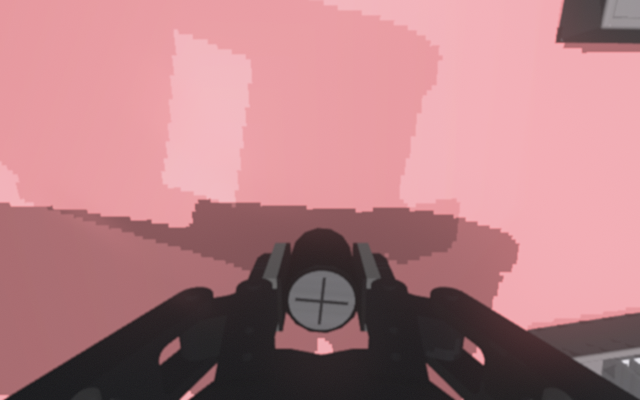

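Request:
carry_out(
  motion=[
    [0.72,0,0,-0.03,0],
    [0.72,0,0,-0.07,0],
    [0.72,0,0,-0.1,0],
    [0.72,0,0,-0.13,0],
    [0.72,0,0,-0.13,0],
    [0.72,0,0,-0.13,0],
  ],
)

```text
t: 31.35
tool_pos: [0.459, -0.0236, 0.161]
eef_rot: [1.0, -0.009, 0.005, 0.0]
wrist_force: [-1.0, 0.6, -1.2]
grip_width: 0.34
```

```bash
python3 look.py w31; python3 -c "
from h import *
plan([.625,.1,.15],-.02)"
```

```text
t 31.35 [ 0.459  -0.0236  0.161 ] yaw -0.017 j [-0.21 -0.04  2.08  0.    1.1  -0.19] w 0.340 [-1.   0.6 -1.2]
shift [ 0.1648 -0.1263  0.0111] twist [(np.float64(0.003), 'j6~0.18'), (np.float64(3.144), 'j6~3.32'), (np.float64(-3.139), 'j6~-2.96')] dist 0.208
```

View pics/w31.png

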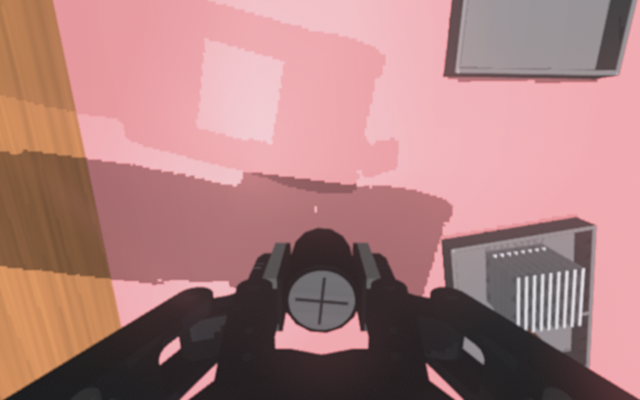

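Request:
carry_out(
  motion=[
    [0.72,0.165,-0.126,0.01,0],
    [0.72,0.165,-0.126,0.01,0],
    [0.72,0.165,-0.126,0.01,0],
    [0.72,0.165,-0.126,0.01,0],
    [0.72,0.165,-0.126,0.01,0],
    [0.72,0.165,-0.126,0.01,0],
    [0.72,0.165,-0.126,0.01,0],
    [0.72,0.165,-0.126,0.01,0],
  ],
)

```text
t: 32.2
tool_pos: [0.6235, 0.0988, 0.1501]
eef_rot: [1.0, -0.009, 0.002, -0.0]
wrist_force: [0.7, 0.5, -0.2]
grip_width: 0.335
```

```bash
python3 look.py w32; python3 -c "
from h import *
plan([.625,.1,.0355],-.02)
def T(x,y):
    c,s=np.cos(-.02),np.sin(-.02);return [.626+c*x-s*y,.1722+s*x+c*y,.024]
for x,y in((-.06,-.042),(.06,-.042)):print(proj('wrist',T(x,y)))"
```

```text
t 32.2 [0.6235 0.0988 0.1501] yaw -0.018 j [ 0.05  0.33  1.68 -0.    1.13  0.06] w 0.335 [ 0.7  0.5 -0.2]
shift [ 0.0005 -0.0013  0.1151] twist [(np.float64(0.002), 'j6~0.18'), (np.float64(3.143), 'j6~3.32'), (np.float64(-3.14), 'j6~-2.96')] dist 0.115
[242.92887836 162.66259516]
[400.47357554 162.81008099]
```

View pics/w32.png

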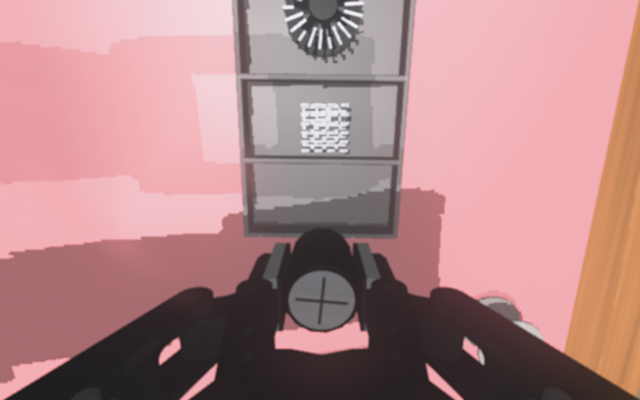

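Request:
carry_out(
  motion=[
    [0.72,0,-0.001,0.04,0],
    [0.72,0,-0.001,0.075,0],
    [0.72,0,-0.001,0.1,0],
    [0.72,0,-0.001,0.11,0],
    [0.72,0,-0.001,0.113,0],
    [0.72,0,-0.001,0.115,0],
    [0.72,0,-0.001,0.116,0],
    [0.72,0,-0.001,0.117,0],
    [0.72,0,-0.001,0.118,0],
    [0.72,0,-0.001,0.118,0],
  ],
)

```text
t: 33.25
tool_pos: [0.6258, 0.0998, 0.0347]
eef_rot: [1.0, -0.009, 0.004, -0.0]
wrist_force: [-1.1, -0.3, 4.2]
grip_width: 0.337
```

```bash
python3 look.py w33
```

```text
t 33.25 [0.6258 0.0998 0.0347] yaw -0.018 j [ 0.05  0.49  1.71 -0.    0.93  0.07] w 0.337 [-1.1 -0.3  4.2]
```

View pics/w33.png

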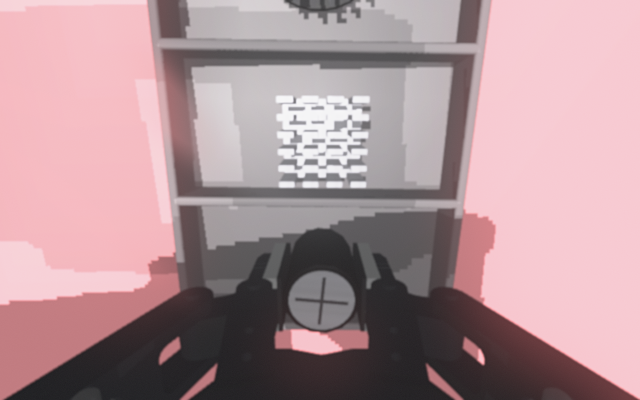

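Request:
carry_out(
  motion=[
    [0.6,0,0,0,0],
    [0.5,0,0,0,0],
    [0.4,0,0,0,0],
    [0.4,0,0,0,0],
    [0.4,0,0,-0.03,0],
    [0.4,0,0,-0.07,0],
    [0.4,0,0,-0.11,0],
    [0.2,0,0,-0.15,0],
    [0.2,0,0,-0.17,0],
    [0.2,0,0,-0.17,0],
    [0.2,0,0,-0.17,0],
  ],
)

```text
t: 34.4
tool_pos: [0.6241, 0.0998, 0.2041]
eef_rot: [1.0, -0.009, 0.004, -0.0]
wrist_force: [-0.0, 0.1, 0.1]
grip_width: 0.799
```

```bash
python3 look.py w34 capacitor_center sink_low_center fan_center; python3 - <<'E'
from h import *
im=capture('wrist');cv2.imwrite('pics/w34z.png',cv2.resize(im[0:250,200:440],None,fx=2.4,fy=2.4,interpolation=cv2.INTER_CUBIC))
# project expected tray + parts bases
def T(x,y,z):
    c,s=np.cos(-.02),np.sin(-.02);return [.626+c*x-s*y,.1722+s*x+c*y,z]
for y in(.104,.018,-.042,-.104):print('rim',y,proj('wrist',T(-.062,y,.024)).round(1),proj('wrist',T(.062,y,.024)).round(1))
for y in (-.029,.005):
  print('lowsink base edges',proj('wrist',T(0,y,.03)).round(1))
E
```

```text
t 34.4 [0.6241 0.0998 0.2041] yaw -0.018 j [ 0.05  0.27  1.64 -0.    1.22  0.07] w 0.799 [-0.   0.1  0.1]
capacitor_center 0.97 [323.  189.5] [0.6267 0.0975 0.021 ]
sink_low_center 0.93 [318.9 120.9] [0.6241 0.161  0.013 ]
fan_center 0.57 [321.2  33. ] [0.6275 0.2343 0.016 ]
rim 0.104 [245.2 -28.6] [400.9 -28. ]
rim 0.018 [251.2  86. ] [394.3  86.4]
rim -0.042 [254.8 155.6] [390.3 155.8]
rim -0.104 [258.1 220.1] [386.6 220.2]
lowsink base edges [322.7 141.8]
lowsink base edges [322.8 101.7]
```

View pics/w34z.png

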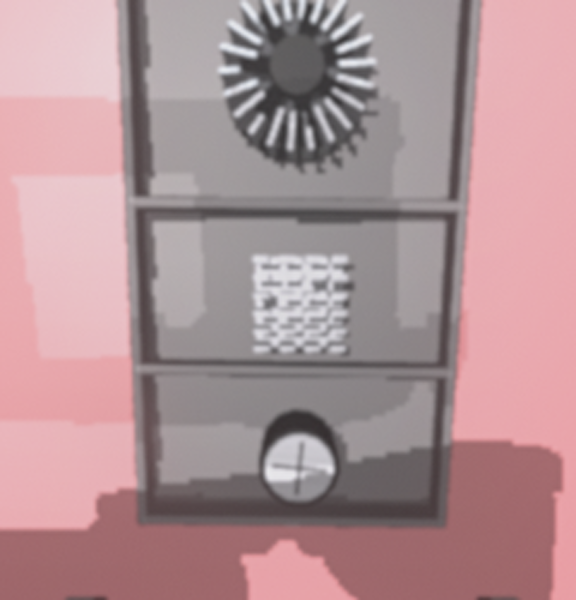

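```bash
python3 - <<'E'
from h import *
print(at('wrist',(325,126.8),.030),at('wrist',(325,126.8),.024))
for n,b in(('top',(90,290,110,510)),('scene',(130,300,160,540))):
    im=capture(n);cv2.imwrite(f'pics/{n}9.png',cv2.resize(im[b[0]:b[1],b[2]:b[3]],None,fx=2,fy=2,interpolation=cv2.INTER_CUBIC))
    for k in('meter_center','screwdriver_grip','spool_center','sink_tall_center','choke_center'):
        for a in place_of(n,k)[:1]:print(n,k,round(a['score'],2),at(n,a['at'],H[k]).round(3))
E
```

```text
[0.6276661  0.15614189 0.03      ] [0.62775036 0.15592555 0.024     ]
top meter_center 0.76 [0.614 0.39  0.017]
top screwdriver_grip 0.6 [ 0.575 -0.423  0.015]
top spool_center 0.95 [ 0.781 -0.036  0.02 ]
top sink_tall_center 0.62 [ 0.642 -0.106  0.025]
top choke_center 0.64 [ 0.656 -0.176  0.01 ]
scene meter_center 0.64 [0.602 0.394 0.017]
scene screwdriver_grip 0.82 [ 0.568 -0.409  0.015]
scene spool_center 0.75 [ 0.781 -0.034  0.02 ]
scene sink_tall_center 0.8 [ 0.616 -0.118  0.025]
scene choke_center 0.68 [ 0.647 -0.189  0.01 ]
```

View pics/top9.png

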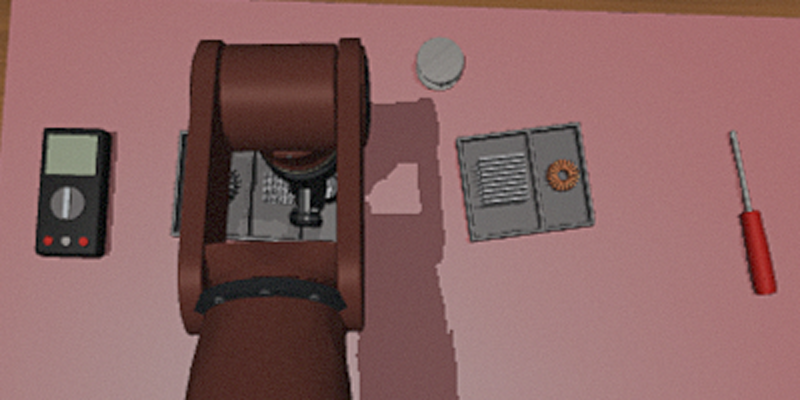

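View pics/scene9.png

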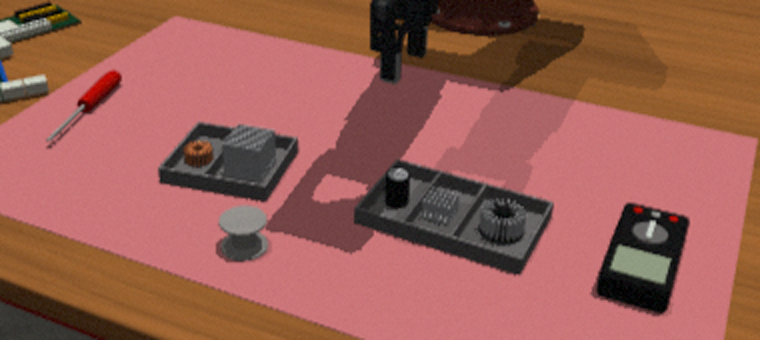

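All five parts stand upright in their bays, and the bystanders are where they were.

```bash
python3 -c "
from workcell import *
print(read_state()['t']);print(hand_in())"
```

```text
35.25
the job is handed in; nothing more can be done
None
```

Both kits are made up, and I handed the job in at about 35 s. The hand-in reports no verdict.

- **Two-bay tray:** the tall heat sink is in the wide bay and the copper-wound ring is in the narrow bay.
- **Three-bay tray:** the round fan cooler is in the wide bay, the low heat sink is in the middle bay, and the capacitor is in the end bay.

I lowered each part until it met the bay floor, which showed as 1–6 N at the wrist. I then opened the jaws part-way, so they cleared the bay walls, and backed off straight up.

**Last checks:**
- **Parts:** the final pictures show all five parts upright in their bays, with the arm raised clear of them.
- **Low heat sink:** it sits 3–4 mm off its bay's centre line by my own pixel measurement. The network put it at 154 mm and then 161 mm (world y), while I measured 156 mm; all are inside the allowed 147–173 mm.
- **Tall heat sink:** the scene camera's network placed it about 26 mm away from the top and wrist cameras in x. I trusted the latter two, which agree with each other and with the release position.
- **Meter, screwdriver and spool:** the top and scene cameras put all three within about 15 mm of their first readings. That is the scatter of the network readings, and the arm did not touch any of them in the pictures I took.

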